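# Load a ware tray with nested lids and beakers

### The arm

A 7-joint arm with a two-finger parallel gripper is mounted at the origin on the work surface. World frame = base frame: x ahead of the robot, y to its left, z up, the work surface at z = 0. Lengths are in m, angles in rad, forces in N, time in s.
With the tool pointing down it reaches from about 0.4 to 0.875 m from the base axis. Payload 6.5 kg.
Tool frame: the origin (TCP) lies between the finger pads; the fingertips stand 14 mm ahead of it and the grasp point (between the pads) lies 5 mm behind it; z points along the fingers, y is the direction in which the jaws open and shut (so a half turn about z gives the same grasp; the last joint's range is limited). The gripper opens to 85 mm and grips with 20 to 120 N. Pads are 22 mm wide; open, the fingers measure 114 mm over their backs; the gripper's body (76 mm by 85 mm) begins 54 mm behind the grasp point. The pads swing forward as they close: fully open they stand 13 mm farther back than shut.
Start: joints at [-1.256, 0.536, -0.004, 1.538, 0.003, 1.067, -0.071], TCP at [0.242, 0.603, 0.245] pointing down, gripper open.
Joint ranges: [-2.7, 2.7], [-0.37, 2.16], [-1.27, 1.26], [0.24, 2.4], [-1.31, 4.45], [0.19, 1.91], [-2.76, 2.76]. Speed limits (rad/s): [2.39, 2.39, 3.14, 3.14, 3.14, 3.14, 3.14].

### API

Orientations are given as [roll, pitch, yaw] about the fixed x, y, z axes, in that order (R = Rz(yaw) Ry(pitch) Rx(roll)).
In Python, from bench import bot, imaging gives the robot as it stands.
- The arm moves only by the tool arm_command, never from a script. Its argument "rows" is text: rows parted by semicolons, each of 5 numbers parted by spaces: the opening, from 0 (shut) to 1 (fully open), then the shift along the world's x, y, z scaled (see below), then the turn about the world's z scaled (see below). A call has exactly 8 rows; each row is the pose to reach, as a shift and turn from the pose commanded when the call began, turning the shorter way round; what a row does not reach only later rows make up. The controller multiplies each number of a shift by 120 mm and each number of a turn by 180 degrees. A row lasts 1/12 s, in which the tool goes at most 41.7 mm and 7.16 degrees, less where a joint would pass 70% of its speed; a pose out of reach is approached as far as the arm can. A call with a number of a shift or a turn outside -1 to 1 is refused whole. A call with a gripper value outside its range is refused whole. The fingers move at their own pace and stop on an object; "squeeze" is the grip in N (left out, the last holds). Time passes only in rows, so rows that repeat a pose let the fingers close, or fill a call up. It gives the time, the measured TCP pose, the force and the opening at its end, in the units of the state.
- bot.get_state(): the state, without advancing time (a new reading comes with each control period).
- imaging.snapshot(name): name is "scene" or "side" or "wrist"; returns a dict with "img" (420x560x3 uint8, blue, green, red), "mtx" (3x3 intrinsics, pixels), "distortion" ([k1, k2, p1, p2, k3] as OpenCV has them; the pictures are not rectified), "R" (3x3) and "t" (3): a world point X has camera coordinates R X + t; the wrist camera has in their place "T_tool_cam" (4x4, takes a point from camera to tool coordinates, whose origin is the TCP and whose axes are the flange's). Camera axes: x right, y down, z forward; pixel columns grow to the right and rows downward; lengths in m; the calibration is good to about 2 mm. A picture is of the moment at which its call begins: read the wrist's pose just before it. There is no depth.
- bot.sign_off(): hands the job in, once; it reports no verdict.
The state is a dict: "clock": time; "q": joint angles; "qvel": joint speeds; "joint_torque": joint torques, N m; "tcp_pos": TCP position; "eef_rot": TCP orientation; "contact_force": force on the tool from outside, world axes, zero at the start; "torque": the same for the moment, N m; "opening": opening from 0.0 (shut) to 1.0 (fully open).
Only numpy, scipy, OpenCV 4.12 (cv2) and the standard library are available. Lean on these libraries where they do the work, as an engineer would, in place of code of your own. Each camera call takes 0.05 s, during which the arm holds its last target.

### The job

Load the wooden ware tray: stack the three domed lids in its wide bay, upside down as they already lie, the largest at the bottom, the medium one cupped in it and the smallest cupped in that, and stand one plain beaker upright in each of the two small bays. The handled mug, the spouted dish, the kiln prop and the glaze jar do not belong: leave them standing where they are. Set every piece down gently on its place; do not drop or knock over any.

Things in the scene. Friction and masses are not known exactly. Their poses are not given: they have to be found in the camera images.
- tray: Fixed square wooden tray, 200 x 200, turned any way; walls and dividers 6 thick, 24 high; inner floor 6 above the bench. Origin: centre of its underside, z up. A divider along y at x +11 leaves one wide bay (102 x 188 inside, centre x -43, y 0); on its +x side a divider at y 0 leaves two small bays (80 x 91 inside, centres x +54, y +48 and -48). (Sizes in mm.)
- lid_large: Pale round stoneware lid lying upside down on its flat knob (diameter 24, 12 high), hollow up: from above a plain round bowl. Outer rim diameter 68, upper 16 almost straight, then narrowing to the knob; wall 4, height 40, inner floor 17 above the origin; 90 g. Origin: centre of the knob's underside, z up. The largest of the three lids. (Sizes in mm.)
- lid_medium: Pale round stoneware lid lying upside down on its flat knob (diameter 20, 12 high), hollow up: from above a plain round bowl. Outer rim diameter 56, upper 16 almost straight, then narrowing to the knob; wall 4, height 40, inner floor 17 above the origin; 65 g. Origin: centre of the knob's underside, z up. Middle size. Seated in the large lid it stands 17 higher. (Sizes in mm.)
- lid_small: Pale round stoneware lid lying upside down on its flat knob (diameter 18, 12 high), hollow up: from above a plain round bowl. Outer rim diameter 44, upper 16 almost straight, then narrowing to the knob; wall 4, height 40, inner floor 17 above the origin; 45 g. Origin: centre of the knob's underside, z up. Smallest. Seated in the medium lid it stands 17 higher. (Sizes in mm.)
- beaker_a: Plain straight dark stoneware beaker without a handle, standing mouth up: outer diameter 48, height 66, wall 4, about 150 g. Origin: centre of its underside, z up. (Sizes in mm.)
- beaker_b: A second beaker, the same in every way as beaker_a (the two may change places). (Sizes in mm.)
- mug: Look-alike, to be left: the same dark beaker but with a loop handle on its +y side, reaching 50 from the axis. Diameter 48, height 66; origin: centre of the underside. (Sizes in mm.)
- spout_dish: Look-alike, to be left: a pale round dish of rim diameter 64, height 34, like the lids but with a pouring spout on its +x side (reaching 52 from the axis) and a broad foot. Origin: centre of the underside. (Sizes in mm.)
- kiln_prop: Bystander, to be left: a solid sandy-coloured cylinder, diameter 34, height 50, standing. Origin: centre of the underside. (Sizes in mm.)
- glaze_jar: Bystander, to be left: a closed grey jar with a white cap, diameter 50, height 75, standing. Origin: centre of the underside. (Sizes in mm.)

How it is judged:
By the outcome, as a careful person would: the job done as asked, in the order asked, and still so for the second after the job is handed in, with the robot touching nothing.
It also fails if it takes over 128 s, if anything falls off the work surface, if the arm or the gripper's body presses on something with over 40 N, if the wrist force passes 120 N, or if a joint passes its speed limit or range.

## Working session

There is one attempt and no reset: what is moved stays moved. The work goes in short steps, Python scripts to look and compute and a tool call to move; the robot and the scene stay as the last step left them, time stands still between calls to the robot, and variables do not carry over. Pictures are saved under pics/ and viewed, and the job is handed in when it is done.

Besides the shell and the picture viewer there is one more tool, called after "Request:" as a command line: name --argument value ..., lists and objects as JSON in quotes. arm_command: Moves the arm, as the interface text tells. Its arguments: {"type":"object","properties":{"rows":{"type":"string"},"squeeze":{"type":"number"}},"required":["rows"]}

```bash
mkdir -p pics; ls; python3 - <<'E'
from bench import bot, imaging
import cv2
s=bot.get_state();print(s)
for n in ("scene","side","wrist"):
    d=imaging.snapshot(n);cv2.imwrite(f"pics/{n}0.png",d["img"])
    print(n,{k:v for k,v in d.items() if k!="img"})
E
```

```text
pics
{'clock': 0.0, 'q': array([-1.25619586,  0.53719486, -0.00444245,  1.53886035,  0.00257054,
        1.06725427, -0.07118844]), 'qvel': array([ 0.00066326, -0.00029129,  0.00035841, -0.0013608 , -0.00104412,
        0.00073985,  0.00059184]), 'joint_torque': array([ 4.16561243e-04, -5.83416581e+01,  1.04899976e+00, -2.59099066e+01,
        1.23863915e-02,  9.59560275e-03, -1.92536440e-06]), 'tcp_pos': array([0.24136613, 0.60288806, 0.24439939]), 'eef_rot': array([-3.13988422e+00,  9.77946916e-05,  2.76086480e+00]), 'contact_force': array([ 0.35335032, -0.88751402, -0.73133732]), 'torque': array([ 0.00906456, -0.02575938,  0.02269983]), 'opening': 1.00425021295369}
scene {'mtx': array([[443.94638933,   0.        , 273.80865509],
       [  0.        , 443.94638933, 205.19709992],
       [  0.        ,   0.        ,   1.        ]]), 'distortion': array([0.0185647, 0.       , 0.       , 0.       , 0.       ]), 'R': array([[-0.6543069 ,  0.75595212, -0.02046644],
       [ 0.51728106,  0.4276577 , -0.74130237],
       [-0.55163647, -0.49562615, -0.67085909]]), 't': array([ 0.31921969, 
[... 395 characters left out ...]
.30148751,  0.65772978, -0.69028749]]), 't': array([-0.47707462,  0.1696186 ,  1.07706948])}
wrist {'mtx': array([[344.12366433,   0.        , 276.06290132],
       [  0.        , 344.12366433, 209.37638778],
       [  0.        ,   0.        ,   1.        ]]), 'distortion': array([0.02486871, 0.        , 0.        , 0.        , 0.        ]), 'T_tool_cam': array([[ 1.50129810e-04, -9.57161948e-01, -2.89553074e-01,
         7.34039052e-02],
       [ 9.99999851e-01,  2.95648040e-04, -4.58821814e-04,
         9.96227271e-04],
       [ 5.24772580e-04, -2.89552962e-01,  9.57161850e-01,
        -1.29925660e-01],
       [ 0.00000000e+00,  0.00000000e+00,  0.00000000e+00,
         1.00000000e+00]])}
```

View pics/scene0.png

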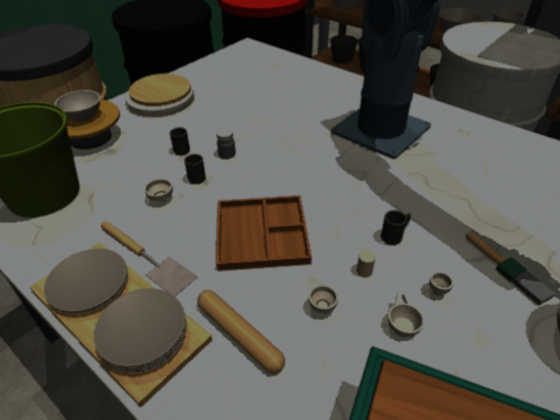

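View pics/side0.png

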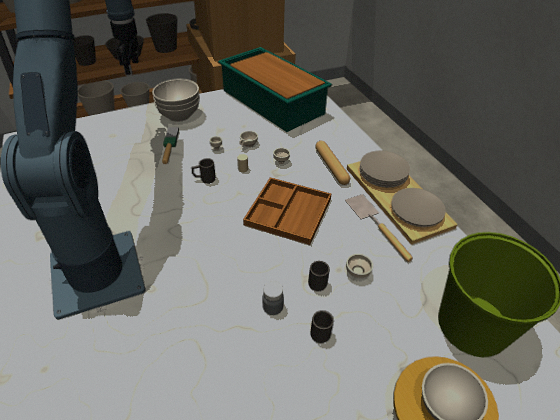

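View pics/wrist0.png

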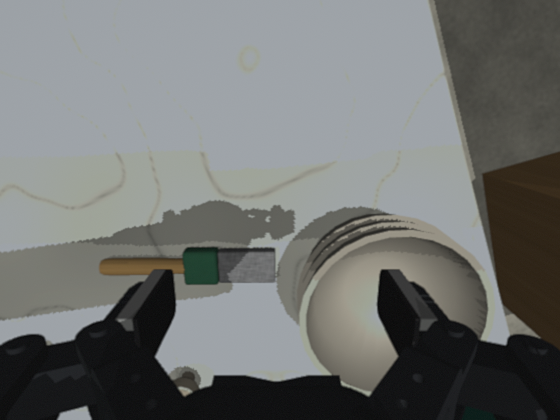

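The scene view shows beakers at (179,140) and (195,168), lids at (159,191), (323,299) and (441,284), the spouted dish at (405,318), the mug at (393,227), the prop at (366,263), the jar at (226,145) and the tray around (263,232). Next I'll enlarge these areas.

```bash
python3 - <<'E'
import cv2
a=cv2.imread("pics/scene0.png");b=cv2.imread("pics/side0.png")
def crop(im,x,y,w,h,s,n):
    c=cv2.convertScaleAbs(im[y:y+h,x:x+w],alpha=1.6)
    cv2.imwrite(n,cv2.resize(c,None,fx=s,fy=s,interpolation=cv2.INTER_CUBIC))
crop(a,140,120,100,90,6,"pics/c1.png")
crop(a,300,205,165,135,4.5,"pics/c2.png")
crop(a,205,185,115,95,6,"pics/c3.png")
crop(b,185,125,160,120,5,"pics/c4.png")
crop(b,250,245,130,105,5,"pics/c5.png")
E
```

```text
(no output)
```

View pics/c1.png

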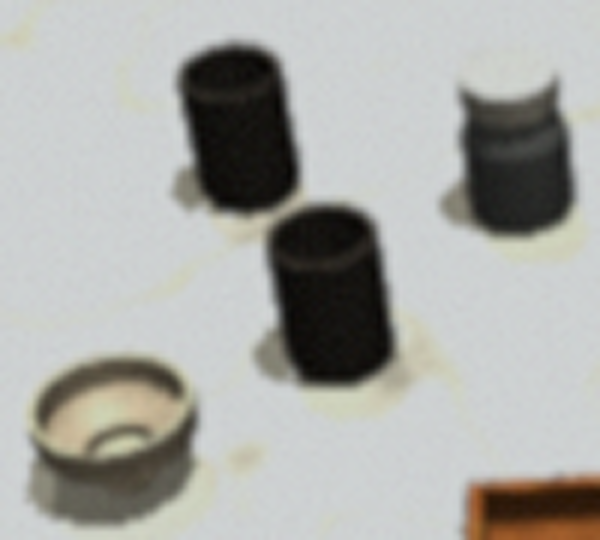

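View pics/c2.png

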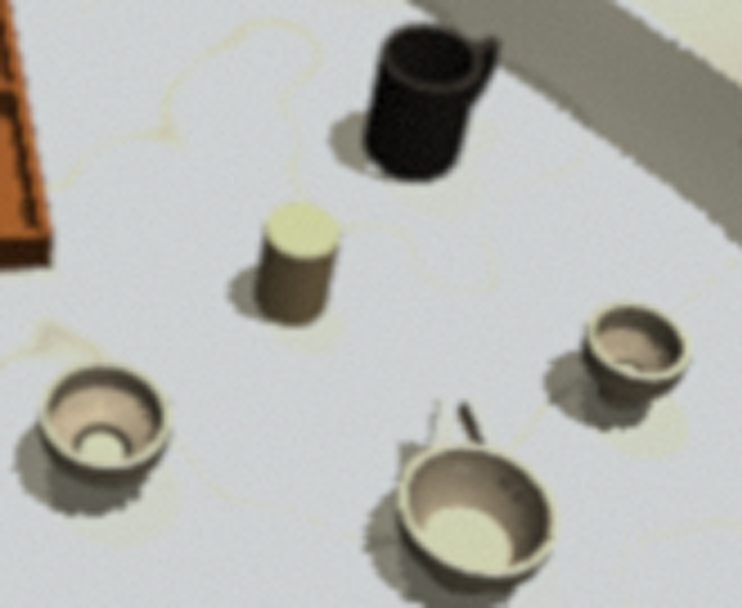

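View pics/c3.png

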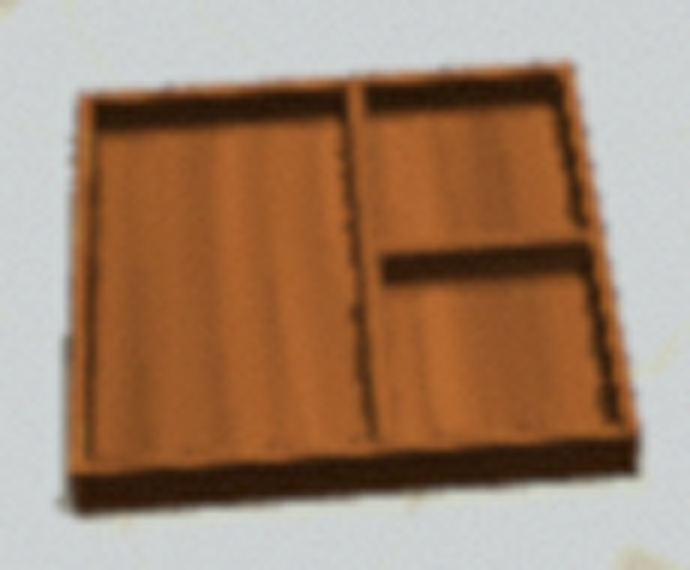

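View pics/c4.png

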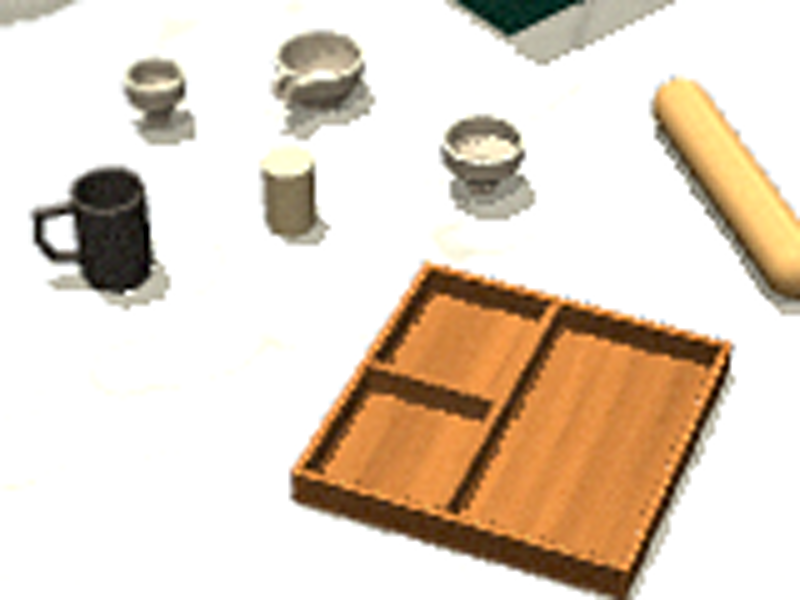

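View pics/c5.png

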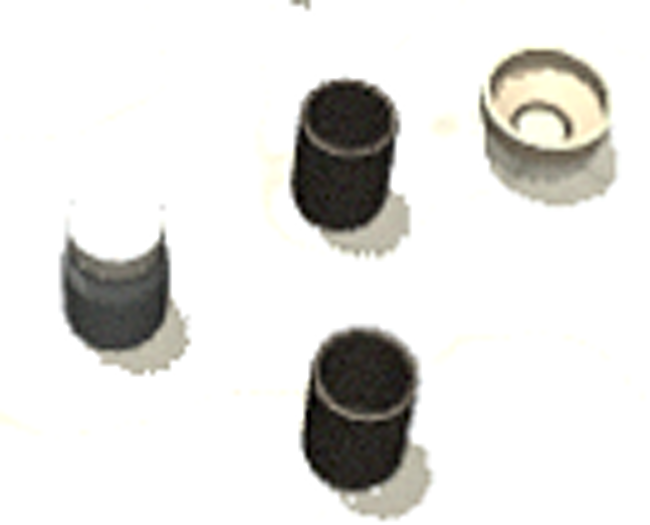

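```bash
cat > h.py <<'E'
import numpy as np, cv2
from scipy.optimize import least_squares
def und(c,p): return cv2.undistortPoints(np.float64(p).reshape(-1,1,2),c["mtx"],c["distortion"]).reshape(-1,2)
def proj(c,X): return cv2.projectPoints(np.float64(X).reshape(-1,1,3),cv2.Rodrigues(c["R"])[0],c["t"],c["mtx"],c["distortion"])[0].reshape(-1,2)
def onz(c,p,z):
    u=np.c_[und(c,p),np.ones(len(np.reshape(p,(-1,2))))]
    d=u@c["R"]; o=-c["R"].T@c["t"]
    return o+d*((z-o[2])/d[:,2])[:,None]
def wcam(im,s):
    "wrist camera to world->cam"
    from scipy.spatial.transform import Rotation as Ro
    T=np.eye(4);T[:3,:3]=Ro.from_euler('xyz',s["eef_rot"]).as_matrix();T[:3,3]=s["tcp_pos"]
    W=np.linalg.inv(T@im["T_tool_cam"]); d=dict(im);d["R"]=W[:3,:3];d["t"]=W[:3,3];return d
def tri(c1,p1,c2,p2):
    P1=np.c_[c1["R"],c1["t"]];P2=np.c_[c2["R"],c2["t"]]
    X=cv2.triangulatePoints(P1,P2,und(c1,p1).T,und(c2,p2).T);return (X[:3]/X[3]).T
E
python3 - <<'E'
from h import *; from bench import bot,imaging
A=imaging.snapshot("scene");B=imaging.snapshot("side")
def pa(x,y,s,ox,oy): return [(x+.5)/s-.5+ox,(y+.5)/s-.5+oy]
O={'b1':((231,72,6,140,120),(365,373,5,250,245),.066),
'b2':((324,237,6,140,120),(350,117,5,250,245),.066),
'L':((114,412,6,140,120),(546,103,5,250,245),.040),
'M':((104,419,4.5,300,205),(484,146,5,185,125),.040),
'S':((636,342,4.5,300,205),(156,81,5,185,125),.040),
'dish':((478,512,4.5,300,205),(320,70,5,185,125),.034),
'mug':((430,57,4.5,300,205),(109,192,5,185,125),.066),
'prop':((303,229,4.5,300,205),(289,165,5,185,125),.050),
'jar':((508,72,6,140,120),(118,228,5,250,245),.075),
'tTL':((82,93,6,205,185),(293,475,5,185,125),.024),
}
O.pop('tTL')
for k,(a,b,z) in O.items():
    p=pa(*a);q=pa(*b)
    print(k,onz(A,p,z)[0].round(4),onz(B,q,z)[0].round(4),tri(A,p,B,q)[0].round(4))
ta=[pa(x,y,6,205,185) for x,y in [(82,93),(574,64),(636,440),(73,472)]]
tb=[pa(x,y,5,185,125) for x,y in [(628,573),(293,475),(430,263),(733,345)]]
X=onz(A,ta,.024);Y=onz(B,tb,.024);print(X.round(4));print(Y.round(4))
print([np.linalg.norm(X[i]-X[i-1]).round(4) for i in range(4)],X.mean(0),Y.mean(0))
for X in(X,Y):
    e=(X[1]-X[0])+(X[2]-X[3]);print(np.degrees(np.arctan2(e[1],e[0])))
E
```

```text
b1 [ 0.4527 -0.3761  0.066 ] [ 0.4541 -0.3774  0.066 ] [ 0.4534 -0.3768  0.0659]
b2 [ 0.5108 -0.2468  0.066 ] [ 0.5123 -0.2495  0.066 ] [ 0.5114 -0.2483  0.0653]
L [ 0.6238 -0.2522  0.04  ] [ 0.6184 -0.2624  0.04  ] [ 0.6209 -0.2587  0.0345]
M [0.6285 0.2441 0.04  ] [0.6237 0.2334 0.04  ] [0.6261 0.2414 0.0343]
S [0.45   0.3939 0.04  ] [0.4476 0.3836 0.04  ] [0.4482 0.3924 0.0354]
dish [0.5649 0.3828 0.034 ] [0.5575 0.3624 0.034 ] [0.5608 0.3796 0.0238]
mug [0.3764 0.2491 0.066 ] [0.3771 0.2449 0.066 ] [0.3767 0.2482 0.0647]
prop [0.4944 0.2551 0.05  ] [0.4951 0.2491 0.05  ] [0.4948 0.2536 0.048 ]
jar [ 0.3817 -0.2668  0.075 ] [ 0.3823 -0.2716  0.075 ] [ 0.3815 -0.2694  0.0733]
[[ 0.5498 -0.1227  0.024 ]
 [ 0.4104  0.0183  0.024 ]
 [ 0.5535  0.159   0.024 ]
 [ 0.6896  0.0186  0.024 ]]
[[ 0.552  -0.1248  0.024 ]
 [ 0.4113  0.0126  0.024 ]
 [ 0.5529  0.1544  0.024 ]
 [ 0.6918  0.0155  0.024 ]]
[np.float64(0.1988), np.float64(0.1983), np.float64(0.2007), np.float64(0.1956)] [0.5508164  0.01832602 0.024     ] [0.55202142 0.01440983 0.024     ]
134.39594784984232
135.34201882581394
```

Triangulation agrees with the given heights to a few mm. The tray centre is near (0.551, 0.016) with yaw about 135°. With jaws along tray y, tool yaw 135° suits every piece. I'll head to the small lid first, for a wrist view on the way.

Request:
arm_command --rows "1 0.11 -0.11 0 -0.016; 1 0.22 -0.22 0 -0.032; 1 0.33 -0.33 0 -0.048; 1 0.44 -0.44 0 -0.064; 1 0.55 -0.55 0 -0.08; 1 0.66 -0.66 0 -0.096; 1 0.77 -0.77 0 -0.112; 1 0.88 -0.88 0 -0.128" --squeeze 30

```text
clock: 0.92
tcp_pos: [0.3487, 0.4963, 0.2454]
eef_rot: [3.141, 0.0, 2.353]
contact_force: [-0.4, -0.4, -0.4]
opening: 0.999
```

Request:
arm_command --rows "1 0.11 -0.11 -0.04 0; 1 0.22 -0.22 -0.08 0; 1 0.33 -0.33 -0.12 0; 1 0.44 -0.44 -0.16 0; 1 0.55 -0.55 -0.2 0; 1 0.7 -0.7 -0.24 0; 1 0.84 -0.87 -0.28 0; 1 0.84 -0.87 -0.28 0"

```text
clock: 1.58
tcp_pos: [0.4528, 0.3865, 0.2109]
eef_rot: [-3.14, 0.004, 2.348]
contact_force: [1.1, -1.4, 0.0]
opening: 1.002
```

```bash
cat > w.py <<'E'
import sys
from h import *; from bench import bot,imaging
n=sys.argv[1]
s=bot.get_state();im=imaging.snapshot("wrist");c=wcam(im,s)
print(s["clock"],s["tcp_pos"].round(4),s["eef_rot"].round(4),s["contact_force"].round(2),round(s["opening"],3))
cv2.imwrite(f"pics/{n}.png",cv2.convertScaleAbs(im["img"],alpha=1.4))
np.savez(f"pics/{n}.npz",R=c["R"],t=c["t"],mtx=c["mtx"],distortion=c["distortion"])
E
python3 w.py w1
```

```text
1.5833 [0.4528 0.3865 0.2109] [-3.1398  0.0043  2.3485] [ 1.11 -1.42  0.04] 1.002
```

View pics/w1.png

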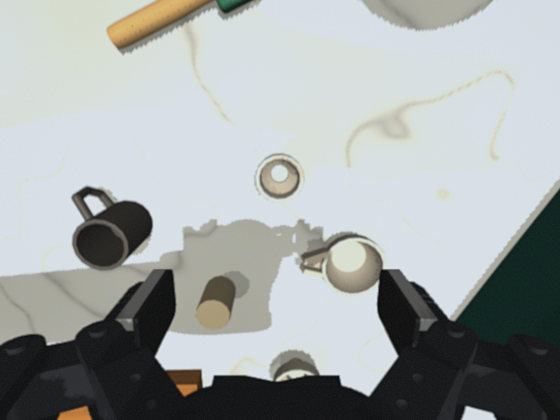

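```bash
cat > ov.py <<'E'
# ov.py name u v z r [ox oy]: back-project pixel to height z, overlay circle radius r there
import sys
from h import *
n=sys.argv[1];u,v,z,r=map(float,sys.argv[2:6])
c=dict(np.load(f"pics/{n}.npz"));im=cv2.imread(f"pics/{n}.png")
X=onz(c,[u,v],z)[0]
print(X.round(4))
a=np.linspace(0,2*np.pi,90)
K=6;x0,y0=int(u)-50,int(v)-45
x0=max(0,x0);y0=max(0,y0)
cr=cv2.resize(im[y0:y0+90,x0:x0+100],None,fx=K,fy=K,interpolation=cv2.INTER_CUBIC)
for rr in (r,r-.004):
    P=proj(c,np.c_[X[0]+rr*np.cos(a),X[1]+rr*np.sin(a),0*a+z])
    for p in P: cv2.circle(cr,tuple(np.int32(((p-[x0,y0])+.5)*K)),1,(0,0,255),-1)
cv2.imwrite(f"pics/{n}_ov.png",cr)
E
python3 ov.py w1 279.5 177 .04 .022
```

```text
[0.4469 0.3977 0.04  ]
```

View pics/w1_ov.png

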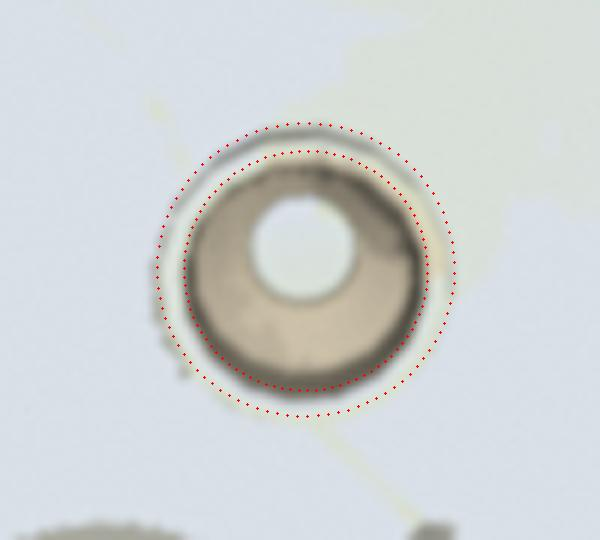

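The overlay's rim matches the small lid (44 mm), about 1.7 px too high. I'll correct that and go on to look at the medium lid.

```bash
python3 ov.py w1 278.9 178.7 .04 .022; python3 ov.py w1 278.9 178.0 .04 .022
```

```text
[0.4476 0.3962 0.04  ]
[0.4472 0.3966 0.04  ]
```

Request:
arm_command --rows "1 0.13 -0.11 0 0; 1 0.25 -0.22 0 0; 1 0.37 -0.33 0 0; 1 0.5 -0.44 0 0; 1 0.62 -0.55 0 0; 1 0.7 -0.63 0 0; 1 0.75 -0.65 0 0; 1 0.75 -0.65 0 0"

```text
clock: 2.3
tcp_pos: [0.5391, 0.3147, 0.2118]
eef_rot: [3.141, 0.0, 2.356]
contact_force: [-1.0, -0.7, 0.4]
opening: 0.999
```

Request:
arm_command --rows "1 0.13 -0.11 0 0; 1 0.25 -0.22 0 0; 1 0.37 -0.33 0 0; 1 0.5 -0.44 0 0; 1 0.62 -0.55 0 0; 1 0.7 -0.6 0 0; 1 0.75 -0.6 0 0; 1 0.75 -0.6 0 0"

```text
clock: 2.97
tcp_pos: [0.6283, 0.2446, 0.2115]
eef_rot: [3.141, -0.001, 2.359]
contact_force: [-0.0, 0.4, 0.5]
opening: 0.997
```

```bash
python3 w.py w2
```

```text
2.9667 [0.6283 0.2446 0.2115] [ 3.1409e+00 -5.0000e-04  2.3589e+00] [-0.03  0.38  0.51] 0.997
```

View pics/w2.png

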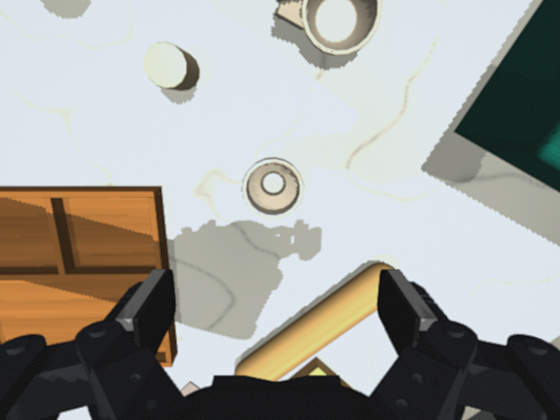

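```bash
python3 ov.py w2 272.5 188 .04 .028
```

```text
[0.6249 0.2449 0.04  ]
```

View pics/w2_ov.png

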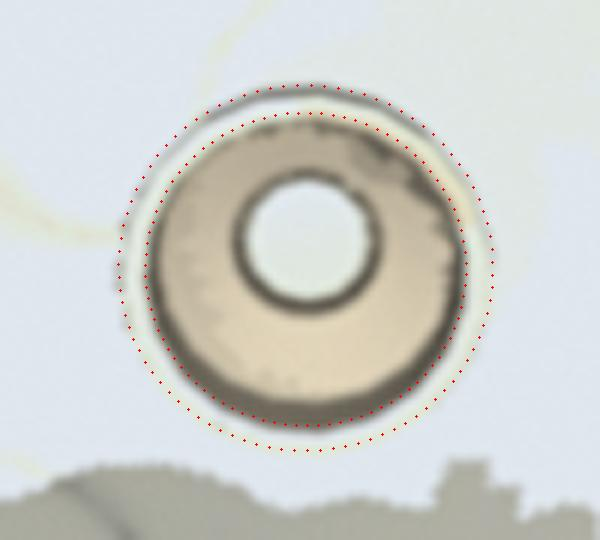

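Overlay fits the medium lid (56 mm), less than 1 px low. On to the tray.

```bash
python3 ov.py w2 272.4 188.9 .04 .028
```

```text
[0.6254 0.2443 0.04  ]
```

Request:
arm_command --rows "1 -0.04 -0.13 0 0; 1 -0.08 -0.26 0 0; 1 -0.12 -0.4 0 0; 1 -0.16 -0.54 0 0; 1 -0.2 -0.68 0 0; 1 -0.24 -0.82 0 0; 1 -0.28 -0.94 0 0; 1 -0.3 -1 0 0"

```text
clock: 3.68
tcp_pos: [0.591, 0.1217, 0.2118]
eef_rot: [-3.141, 0.0, 2.358]
contact_force: [0.7, -0.8, -1.2]
opening: 0.999
```

Request:
arm_command --rows "1 -0.04 -0.13 0 0; 1 -0.08 -0.26 0 0; 1 -0.12 -0.4 0 0; 1 -0.16 -0.54 0 0; 1 -0.2 -0.68 0 0; 1 -0.24 -0.82 0 0; 1 -0.26 -0.9 0 0; 1 -0.26 -0.9 0 0"

```text
clock: 4.35
tcp_pos: [0.5601, 0.0122, 0.2118]
eef_rot: [-3.141, 0.001, 2.355]
contact_force: [-0.4, 0.4, -0.1]
opening: 1.002
```

```bash
python3 w.py w3
```

```text
4.35 [0.5601 0.0122 0.2118] [-3.1406e+00  7.0000e-04  2.3548e+00] [-0.37  0.37 -0.14] 1.002
```

View pics/w3.png

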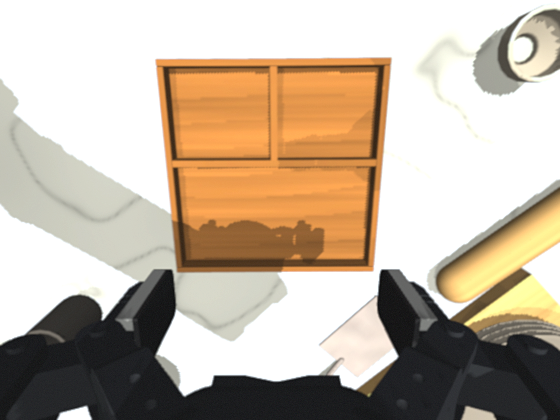

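The tray's outer top corners are at (157,59), (391,59), (374,271) and (177,271), with the divider crossing at about (274,162).

```bash
python3 - <<'E'
from h import *
c=dict(np.load("pics/w3.npz"))
X=onz(c,[(157,58.5),(391,58.5),(374,270),(178,271)],.024)
print(X.round(4),X.mean(0),[np.linalg.norm(X[i]-X[i-1]).round(4) for i in range(4)])
e=X[0]-X[3]+X[1]-X[2];print(np.degrees(np.arctan2(e[1],e[0])))
th=np.radians(135);C=X.mean(0)[:2]
R=np.array([[np.cos(th),-np.sin(th)],[np.sin(th),np.cos(th)]])
for p in [(-.043,0),(.054,.048),(.054,-.048),(.011,0)]: print(p,(C+R@p).round(4))
print(onz(c,[(274,162)],.024))
print(proj(c,[[*(C+R@p),.024] for p in [(-.1,-.1),(.1,-.1),(.1,.1),(-.1,.1),(.011,0)]]))
E
```

```text
[[ 0.411   0.0201  0.024 ]
 [ 0.5512  0.1599  0.024 ]
 [ 0.6924  0.0215  0.024 ]
 [ 0.5522 -0.1201  0.024 ]] [0.55169891 0.02034753 0.024     ] [np.float64(0.1989), np.float64(0.1979), np.float64(0.1977), np.float64(0.1993)]
135.39886617402578
(-0.043, 0) [ 0.5821 -0.0101]
(0.054, 0.048) [0.4796 0.0246]
(0.054, -0.048) [0.5475 0.0925]
(0.011, 0) [0.5439 0.0281]
[[0.54282663 0.02790918 0.024     ]]
[[373.57174769 271.21276842]
 [393.1834735   57.21548604]
 [156.48820216  57.56487503]
 [176.98773094 271.30396813]
 [275.00269043 162.66758186]]
```

Request:
arm_command --rows "1 0.03 -0.14 0 0; 1 0.06 -0.28 0 0; 1 0.09 -0.42 0 0; 1 0.12 -0.56 0 0; 1 0.16 -0.7 0 0; 1 0.19 -0.83 0 0; 1 0.22 -0.95 0 0; 1 0.22 -1 0 0"

```text
clock: 5.07
tcp_pos: [0.5882, -0.1055, 0.2117]
eef_rot: [3.141, 0.001, 2.358]
contact_force: [0.4, 0.5, -0.6]
opening: 0.999
```

Request:
arm_command --rows "1 0.03 -0.14 0 0; 1 0.06 -0.28 0 0; 1 0.09 -0.42 0 0; 1 0.12 -0.56 0 0; 1 0.16 -0.7 0 0; 1 0.19 -0.83 0 0; 1 0.22 -0.95 0 0; 1 0.22 -1 0 0"

```text
clock: 5.73
tcp_pos: [0.614, -0.2265, 0.2116]
eef_rot: [-3.141, 0.001, 2.358]
contact_force: [-0.3, -0.8, -0.3]
opening: 1.002
```

Request:
arm_command --rows "1 0.01 -0.06 0 0; 1 0.02 -0.12 0 0; 1 0.04 -0.18 0 0; 1 0.06 -0.22 0 0; 1 0.07 -0.25 0 0; 1 0.07 -0.25 0 0; 1 0.07 -0.25 0 0; 1 0.07 -0.25 0 0"

```text
clock: 6.4
tcp_pos: [0.6221, -0.254, 0.2116]
eef_rot: [3.141, -0.0, 2.359]
contact_force: [0.7, 0.0, 0.1]
opening: 1.002
```

```bash
python3 w.py w4
```

```text
6.4 [ 0.6221 -0.254   0.2116] [ 3.1413e+00 -3.0000e-04  2.3593e+00] [0.69 0.04 0.1 ] 1.002
```

View pics/w4.png

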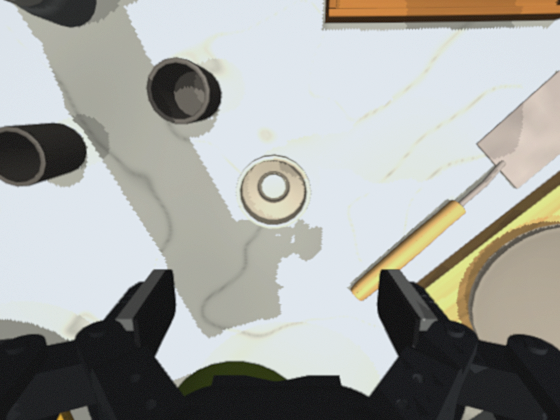

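```bash
python3 ov.py w4 273.3 189.5 .04 .034
```

```text
[ 0.6201 -0.2541  0.04  ]
```

View pics/w4_ov.png

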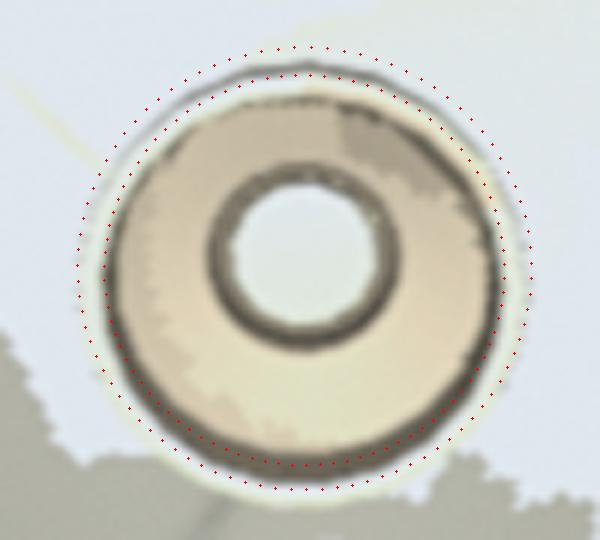

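```bash
python3 ov.py w4 272.8 192.3 .04 .034
```

```text
[ 0.6216 -0.2563  0.04  ]
```

View pics/w4_ov.png

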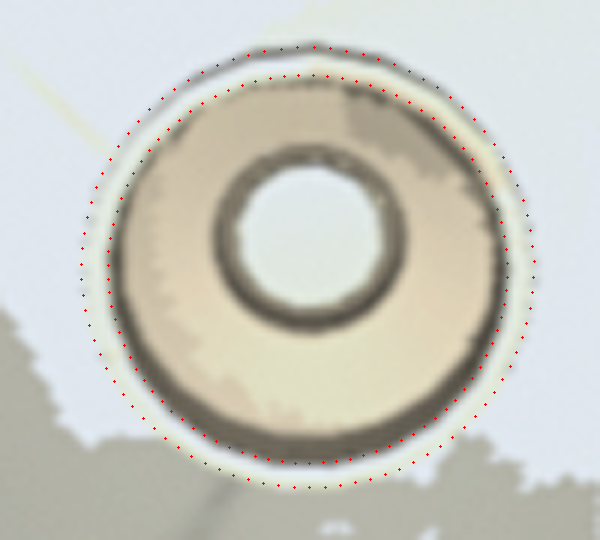

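Good fit: the large lid is at (0.6216, -0.2563). Descend and grasp it.

Request:
arm_command --rows "1 0 0 -0.15 0; 1 -0.003 -0.005 -0.3 0; 1 -0.007 -0.011 -0.45 0; 1 -0.007 -0.011 -0.6 0; 1 -0.007 -0.011 -0.75 0; 1 -0.007 -0.011 -0.88 0; 1 -0.007 -0.011 -0.97 0; 1 -0.007 -0.011 -1 0"

```text
clock: 7.12
tcp_pos: [0.6201, -0.255, 0.0898]
eef_rot: [-3.141, -0.003, 2.359]
contact_force: [-0.9, 0.8, -0.3]
opening: 1.002
```

Request:
arm_command --rows "1 0 0 -0.12 0; 1 0 0 -0.24 0; 1 0 0 -0.36 0; 1 0 0 -0.46 0; 1 0 0 -0.54 0; 1 0 0 -0.575 0; 1 0 0 -0.575 0; 1 0 0 -0.575 0"

```text
clock: 7.78
tcp_pos: [0.6213, -0.2561, 0.0227]
eef_rot: [3.142, 0.0, 2.359]
contact_force: [0.4, -0.1, 0.5]
opening: 0.998
```

```bash
python3 w.py w5
```

```text
7.7833 [ 0.6213 -0.2561  0.0227] [3.1416e+00 3.0000e-04 2.3586e+00] [ 0.37 -0.12  0.47] 0.998
```

View pics/w5.png

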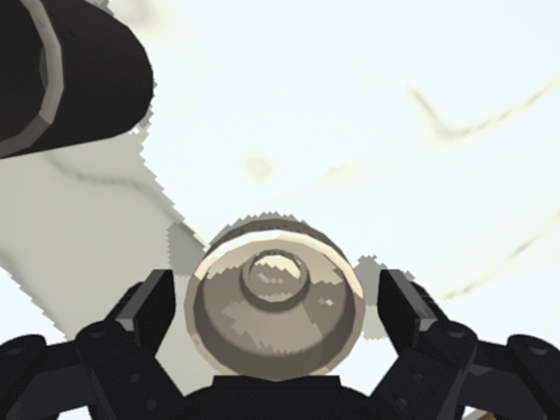

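The lid sits centred between the jaws (columns 185–364, pads at 174 and 379). Closing.

Request:
arm_command --rows "0.6 0 0 0 0; 0.6 0 0 0 0; 0.6 0 0 0 0; 0.6 0 0 0 0; 0.6 0 0 0 0; 0.6 0 0 0 0; 0.6 0 0 0 0; 0.6 0 0 0 0" --squeeze 30

```text
clock: 8.5
tcp_pos: [0.6218, -0.2562, 0.024]
eef_rot: [3.141, 0.001, 2.359]
contact_force: [-1.5, 0.5, 5.6]
opening: 0.77
```

Request:
arm_command --rows "0.6 0 0 0.04 0; 0.6 0 0 0.1 0; 0.6 0 0 0.2 0; 0.6 0 0 0.35 0; 0.6 0 0 0.5 0; 0.6 0 0 0.65 0; 0.6 0 0 0.8 0; 0.6 0 0 0.85 0"

```text
clock: 9.17
tcp_pos: [0.6229, -0.2568, 0.1288]
eef_rot: [3.139, 0.005, 2.358]
contact_force: [0.9, -0.1, 0.1]
opening: 0.764
```

```bash
python3 w.py w6
```

```text
9.1667 [ 0.6229 -0.2568  0.1288] [3.1394 0.0049 2.3585] [ 0.87 -0.11  0.11] 0.764
```

View pics/w6.png

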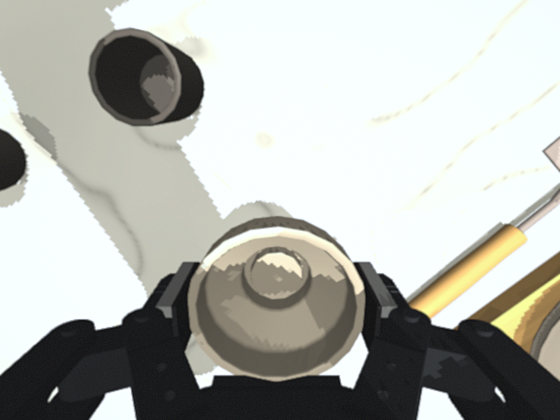

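Held, with the opening steady at 0.764. Carry it to the wide bay at (0.582, -0.010).

Request:
arm_command --rows "0.6 -0.01 0.08 0 0; 0.6 -0.03 0.2 0 0; 0.6 -0.05 0.34 0 0; 0.6 -0.07 0.48 0 0; 0.6 -0.1 0.62 0 0; 0.6 -0.12 0.76 0 0; 0.6 -0.15 0.9 0 0; 0.6 -0.165 1 0 0"

```text
clock: 9.88
tcp_pos: [0.5997, -0.1318, 0.1231]
eef_rot: [-3.141, -0.004, 2.361]
contact_force: [0.7, -0.1, -1.2]
opening: 0.769
```

Request:
arm_command --rows "0.6 -0.02 0.14 0 0; 0.6 -0.04 0.28 0 0; 0.6 -0.06 0.42 0 0; 0.6 -0.09 0.56 0 0; 0.6 -0.12 0.7 0 0; 0.6 -0.14 0.84 0 0; 0.6 -0.16 0.95 0 0; 0.6 -0.165 1 0 0"

```text
clock: 10.55
tcp_pos: [0.5804, -0.0125, 0.124]
eef_rot: [-3.141, -0.002, 2.362]
contact_force: [-0.3, 1.3, -1.6]
opening: 0.772
```

Request:
arm_command --rows "0.6 0 0.03 0 0; 0.6 0 0.05 -0.1 0; 0.6 0 0.052 -0.22 0; 0.6 0 0.052 -0.34 0; 0.6 0 0.052 -0.46 0; 0.6 0 0.052 -0.56 0; 0.6 0 0.052 -0.64 0; 0.6 0 0.052 -0.66 0"

```text
clock: 11.22
tcp_pos: [0.5803, -0.0103, 0.0434]
eef_rot: [-3.139, -0.002, 2.358]
contact_force: [0.9, -0.1, -1.7]
opening: 0.767
```

Request:
arm_command --rows "0.6 0 0 -0.03 0; 0.6 0 0 -0.06 0; 0.6 0 0 -0.08 0; 0.6 0 0 -0.1 0; 0.6 0 0 -0.115 0; 0.6 0 0 -0.125 0; 0.6 0 0 -0.13 0; 0.6 0 0 -0.13 0"

```text
clock: 11.88
tcp_pos: [0.5816, -0.0096, 0.0301]
eef_rot: [3.141, 0.0, 2.359]
contact_force: [-0.3, 0.3, -0.7]
opening: 0.765
```

```bash
python3 w.py w7
```

```text
11.8833 [ 0.5816 -0.0096  0.0301] [3.1414e+00 2.0000e-04 2.3587e+00] [-0.32  0.34 -0.7 ] 0.765
```

View pics/w7.png

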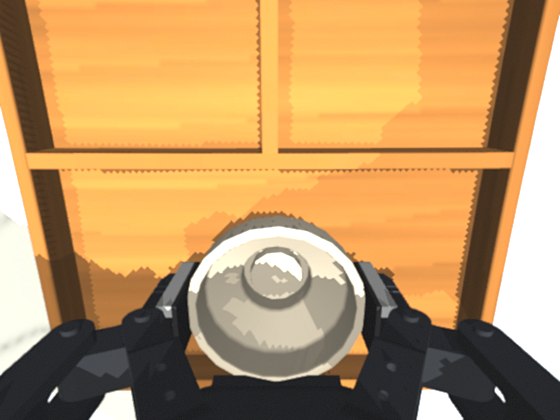

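Lid over the wide bay, clear of the divider. Lower it the last mm until contact.

Request:
arm_command --rows "0.6 0 0 -0.002 0; 0.6 0 0 -0.004 0; 0.6 0 0 -0.006 0; 0.6 0 0 -0.008 0; 0.6 0 0 -0.01 0; 0.6 0 0 -0.01 0; 0.6 0 0 -0.01 0; 0.6 0 0 -0.01 0"

```text
clock: 12.6
tcp_pos: [0.5817, -0.0097, 0.0299]
eef_rot: [3.141, -0.0, 2.359]
contact_force: [-4.4, -0.7, 12.8]
opening: 0.766
```

Contact (12.8 N). Release slowly, then rise.

Request:
arm_command --rows "0.78 0 0 0.004 0; 0.8 0 0 0.004 0; 0.83 0 0 0.004 0; 0.86 0 0 0.004 0; 0.9 0 0 0.004 0; 0.95 0 0 0.004 0; 1 0 0 0.004 0; 1 0 0 0.004 0"

```text
clock: 13.27
tcp_pos: [0.5815, -0.0096, 0.0291]
eef_rot: [-3.142, 0.0, 2.359]
contact_force: [0.4, 0.5, -0.1]
opening: 0.999
```

Request:
arm_command --rows "1 0 0 0 0; 1 0 0 0.05 0; 1 0 0 0.15 0; 1 0 0 0.3 0; 1 0 0 0.45 0; 1 0 0 0.6 0; 1 0 0 0.75 0; 1 0 0 0.8 0"

```text
clock: 13.93
tcp_pos: [0.5834, -0.0098, 0.1288]
eef_rot: [3.138, 0.003, 2.358]
contact_force: [0.9, -0.0, 0.3]
opening: 1.002
```

Request:
arm_command --rows "1 0 0 0.15 0; 1 0 0 0.3 0; 1 0 0 0.45 0; 1 0 0 0.6 0; 1 0 0 0.7 0; 1 0 0 0.72 0; 1 0 0 0.72 0; 1 0 0 0.72 0"

```text
clock: 14.6
tcp_pos: [0.581, -0.0096, 0.2107]
eef_rot: [-3.141, -0.001, 2.359]
contact_force: [-0.2, -0.7, -0.4]
opening: 0.997
```

```bash
python3 w.py w8;python3 ov.py w8 273 192.3 .046 .034
```

```text
14.6 [ 0.581  -0.0096  0.2107] [-3.1407e+00 -8.0000e-04  2.3589e+00] [-0.23 -0.69 -0.44] 0.997
[ 0.5793 -0.0106  0.046 ]
```

View pics/w8_ov.png

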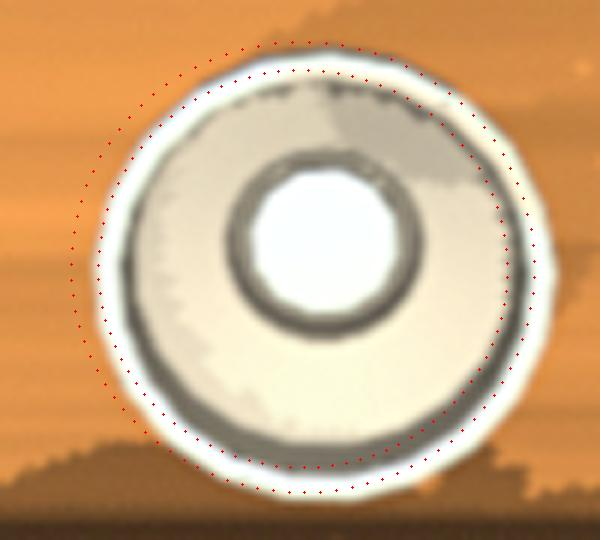

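View pics/w8.png

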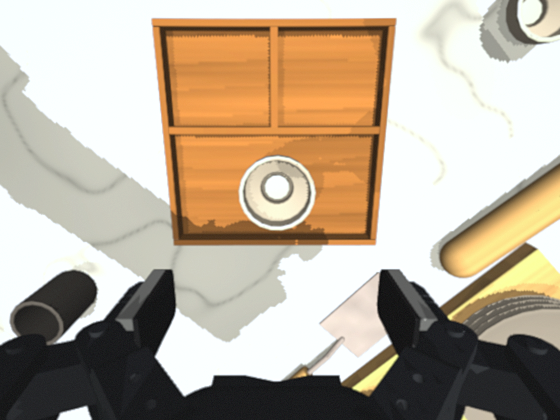

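```bash
python3 ov.py w8 276.7 193.9 .046 .034
```

```text
[ 0.5826 -0.0093  0.046 ]
```

View pics/w8_ov.png

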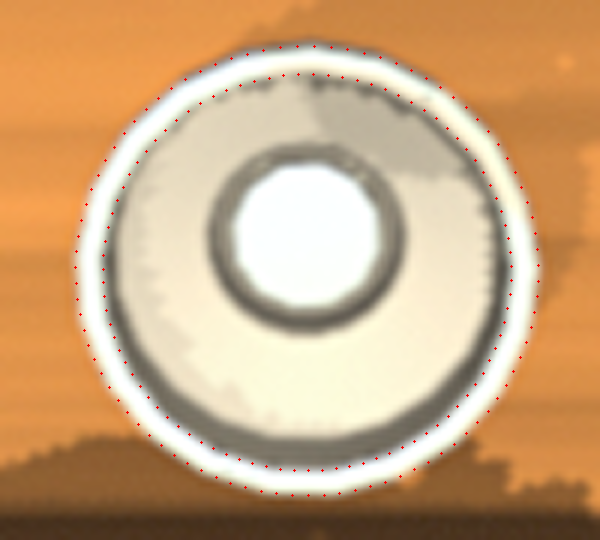

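The large lid stands at (0.5826, -0.0093), centred in the bay. Next the medium lid at (0.6254, 0.2443), gripped high (TCP 35 mm above the bench) so the tips clear the large lid's rim.

Request:
arm_command --rows "1 0.02 0.14 0 0; 1 0.05 0.28 0 0; 1 0.07 0.42 0 0; 1 0.1 0.56 0 0; 1 0.12 0.7 0 0; 1 0.15 0.84 0 0; 1 0.17 0.95 0 0; 1 0.18 1 0 0"

```text
clock: 15.32
tcp_pos: [0.6027, 0.1128, 0.2105]
eef_rot: [-3.141, -0.002, 2.361]
contact_force: [-0.3, -0.7, -0.2]
opening: 1.004
```

Request:
arm_command --rows "1 0.02 0.14 0 0; 1 0.05 0.28 0 0; 1 0.07 0.42 0 0; 1 0.1 0.56 0 0; 1 0.12 0.7 0 0; 1 0.15 0.84 0 0; 1 0.17 0.95 0 0; 1 0.18 1 0 0"

```text
clock: 15.98
tcp_pos: [0.6246, 0.2335, 0.2113]
eef_rot: [3.141, -0.001, 2.361]
contact_force: [0.5, 0.8, -0.4]
opening: 0.999
```

Request:
arm_command --rows "1 0.002 0.08 0 0; 1 0.002 0.12 -0.1 0; 1 0.002 0.12 -0.25 0; 1 0.002 0.12 -0.4 0; 1 0.002 0.12 -0.55 0; 1 0.002 0.12 -0.7 0; 1 0.002 0.12 -0.85 0; 1 0.002 0.12 -0.95 0"

```text
clock: 16.65
tcp_pos: [0.6237, 0.2435, 0.0948]
eef_rot: [-3.138, -0.001, 2.358]
contact_force: [-0.5, 1.1, -1.1]
opening: 0.998
```

Request:
arm_command --rows "1 0 0 -0.12 0; 1 0 0 -0.24 0; 1 0 0 -0.34 0; 1 0 0 -0.44 0; 1 0 0 -0.5 0; 1 0 0 -0.52 0; 1 0 0 -0.52 0; 1 0 0 -0.52 0"

```text
clock: 17.32
tcp_pos: [0.6254, 0.2449, 0.0356]
eef_rot: [3.141, 0.0, 2.359]
contact_force: [0.5, -0.2, 0.2]
opening: 1.003
```

```bash
python3 w.py w9
```

```text
17.3167 [0.6254 0.2449 0.0356] [3.1408e+00 4.0000e-04 2.3586e+00] [ 0.48 -0.23  0.16] 1.003
```

View pics/w9.png

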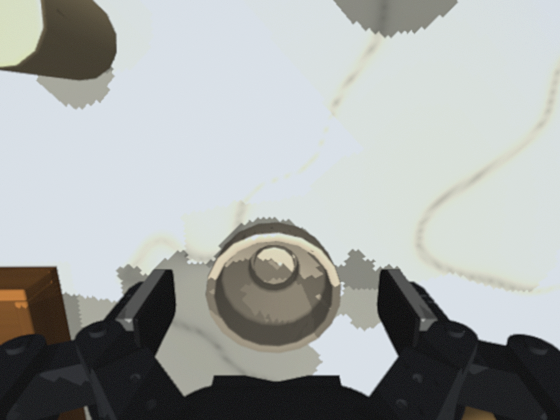

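The medium lid lies between the jaws (columns 206–341). Close and lift.

Request:
arm_command --rows "0.7 0 0 0 0; 0.65 0 0 0 0; 0.6 0 0 0 0; 0.5 0 0 0 0; 0.5 0 0 0 0; 0.5 0 0 0 0; 0.5 0 0 0 0; 0.5 0 0 0 0" --squeeze 30

```text
clock: 18.03
tcp_pos: [0.6255, 0.2448, 0.0363]
eef_rot: [3.141, 0.0, 2.358]
contact_force: [-1.2, -0.8, 5.7]
opening: 0.615
```

Request:
arm_command --rows "0.5 0 0 0.04 0; 0.5 0 0 0.1 0; 0.5 0 0 0.2 0; 0.5 0 0 0.35 0; 0.5 0 0 0.5 0; 0.5 0 0 0.65 0; 0.5 0 0 0.75 0; 0.5 0 0 0.8 0"

```text
clock: 18.7
tcp_pos: [0.6262, 0.2452, 0.134]
eef_rot: [3.138, 0.001, 2.359]
contact_force: [0.0, -0.6, -1.2]
opening: 0.614
```

Request:
arm_command --rows "0.5 0 0 0.1 0; 0.5 0 0 0.2 0; 0.5 0 0 0.25 0; 0.5 0 0 0.25 0; 0.5 0 0 0.25 0; 0.5 0 0 0.25 0; 0.5 0 0 0.25 0; 0.5 0 0 0.25 0"

```text
clock: 19.37
tcp_pos: [0.6246, 0.2446, 0.1604]
eef_rot: [-3.14, -0.0, 2.359]
contact_force: [0.1, -0.2, -0.8]
opening: 0.611
```

```bash
python3 w.py w10; python3 - <<'E'
from h import *; from bench import imaging
c=imaging.snapshot("side");s=cv2.resize(c["img"][70:150,220:360],None,fx=5.5,fy=5.5,interpolation=cv2.INTER_CUBIC);cv2.imwrite("pics/s10.png",cv2.convertScaleAbs(s,alpha=1.3))
E
```

```text
19.3667 [0.6246 0.2446 0.1604] [-3.1404e+00 -4.0000e-04  2.3587e+00] [ 0.1  -0.2  -0.82] 0.611
```

View pics/w10.png

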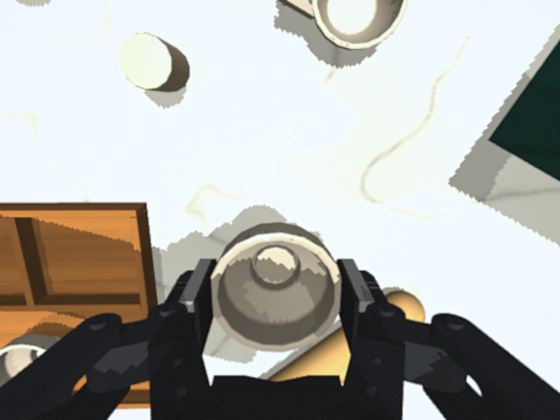

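View pics/s10.png

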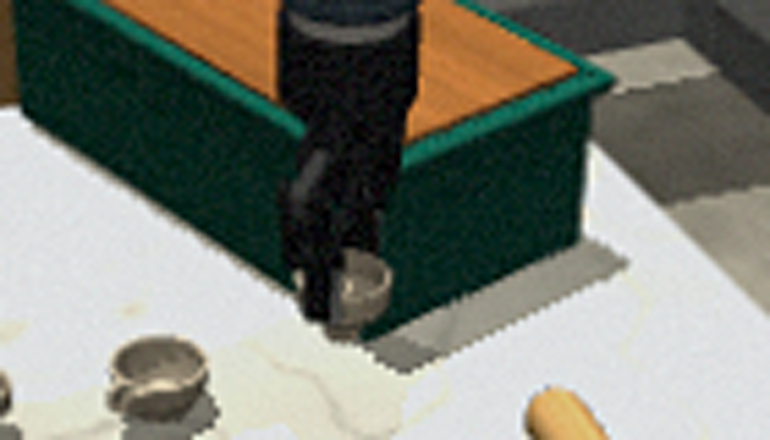

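I need the actual fingertip height relative to the lid, because it must clear the large lid's rim.

```bash
python3 - <<'E'
from h import *; from bench import imaging
c=imaging.snapshot("side"); print(-c["R"].T@c["t"])
tcp=np.array([.6246,.2446,.1604]);e=np.array([.7071,.7071,0]);g=np.array([-.7071,.7071,0])
for sgn in(1,-1):
  for d in (.028,.040):
    for dz in (-.02,-.014,-.008,0):
      print(sgn,d,dz,((proj(c,tcp+sgn*d*e+[0,0,dz])[0]+.5-[220,70])*5.5).round())
print("lidcentre rim/bottom",[((proj(c,[*tcp[:2],z])[0]+.5-[220,70])*5.5).round() for z in (.1604-.0355,.1604-.0355+.04)])
im=cv2.resize(c["img"][95:140,255:310],None,fx=14,fy=13,interpolation=cv2.INTER_CUBIC);cv2.imwrite("pics/s10b.png",cv2.convertScaleAbs(im,alpha=2.2))
E
```

```text
[ 0.1570634  -0.79010879  0.87607564]
1 0.028 -0.02 [356. 285.]
1 0.028 -0.014 [356. 276.]
1 0.028 -0.008 [356. 267.]
1 0.028 0 [357. 255.]
1 0.04 -0.02 [363. 275.]
1 0.04 -0.014 [364. 266.]
1 0.04 -0.008 [364. 257.]
1 0.04 0 [364. 245.]
-1 0.028 -0.02 [320. 335.]
-1 0.028 -0.014 [320. 326.]
-1 0.028 -0.008 [320. 317.]
-1 0.028 0 [320. 305.]
-1 0.04 -0.02 [312. 346.]
-1 0.04 -0.014 [312. 337.]
-1 0.04 -0.008 [312. 328.]
-1 0.04 0 [312. 316.]
lidcentre rim/bottom [array([337., 333.]), array([339., 273.])]
```

View pics/s10b.png

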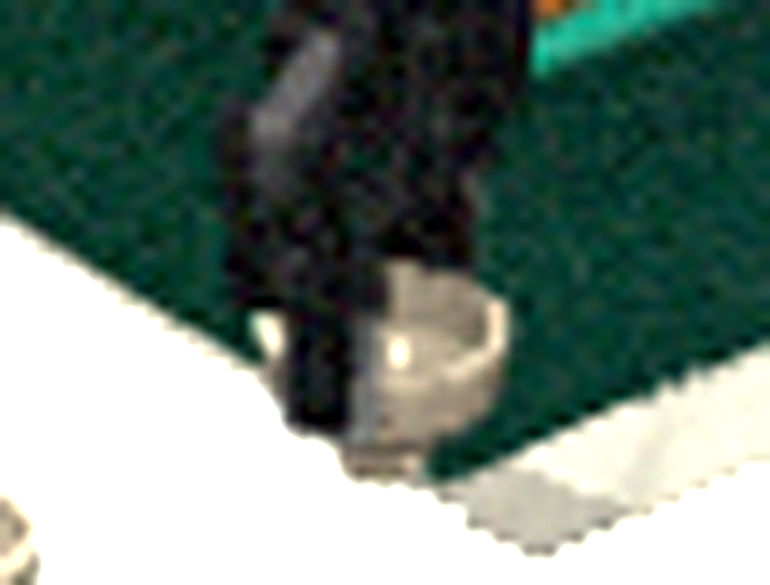

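```bash
python3 ov.py w10 276 293 .165 .028; python3 - <<'E'
import cv2,numpy as np
from h import *
c=dict(np.load("pics/w10.npz"));im=cv2.imread("pics/w10.png")
a=np.linspace(0,2*np.pi,120)
K=4;x0,y0=190,210
cr=cv2.resize(im[y0:y0+150,x0:x0+180],None,fx=K,fy=K,interpolation=cv2.INTER_CUBIC)
for r in(.028,.024):
    for p in proj(c,np.c_[.6246+r*np.cos(a),.2446+r*np.sin(a),0*a+.165]): cv2.circle(cr,tuple(np.int32((p-[x0,y0]+.5)*K)),1,(0,0,255),-1)
cv2.imwrite("pics/w10_ov.png",cr)
E
```

```text
[0.6252 0.2453 0.165 ]
```

View pics/w10_ov.png

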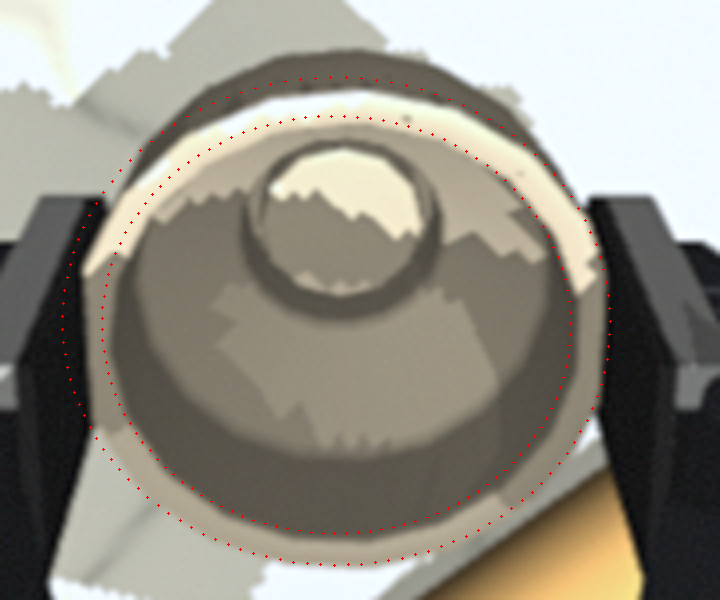

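```bash
cat > fit.py <<'E'
from h import *
def fit(c,pts,r,x0,zfix=None):
    def f(q):
        z=q[2] if zfix is None else zfix
        P=onz(c,pts,z); return np.hypot(P[:,0]-q[0],P[:,1]-q[1])-r
    return least_squares(f,x0 if zfix is None else x0[:2])
E
python3 - <<'E'
from fit import *
c=dict(np.load("pics/w10.npz"))
pts=np.array([(112,330),(575,330),(345,126),(345,543),(180,475),(510,475),(555,250),(135,240)])/4+[190,210]-.4
for z in (None,.165,.162): 
    s=fit(c,pts,.0238,[.6246,.2446,.165],z);print(s.x.round(4),(s.fun*1e3).round(1))
E
```

```text
[0.6258 0.2444 0.165 ] [-0.1 -0.1  0.1  0.5 -0.4 -0.2 -0.1  0.1]
[0.6258 0.2444] [-0.1 -0.1  0.1  0.5 -0.4 -0.2 -0.1  0.1]
[0.6271 0.2431] [0.5 0.5 0.7 1.  0.2 0.4 0.5 0.7]
```

The held lid is 1.2 mm off the TCP in x, and the tips are about 2.5 mm above where the large rim will be. Carry it to TCP (0.5816, -0.0094).

Request:
arm_command --rows "0.5 -0.01 -0.08 0 0; 0.5 -0.03 -0.2 0 0; 0.5 -0.06 -0.34 0 0; 0.5 -0.08 -0.48 0 0; 0.5 -0.11 -0.62 0 0; 0.5 -0.13 -0.76 0 0; 0.5 -0.16 -0.9 0 0; 0.5 -0.18 -1 0 0"

```text
clock: 20.18
tcp_pos: [0.603, 0.1216, 0.1613]
eef_rot: [-3.141, 0.001, 2.357]
contact_force: [0.2, -0.4, -0.9]
opening: 0.611
```

Request:
arm_command --rows "0.5 -0.02 -0.14 0 0; 0.5 -0.05 -0.28 0 0; 0.5 -0.07 -0.42 0 0; 0.5 -0.1 -0.56 0 0; 0.5 -0.12 -0.7 0 0; 0.5 -0.15 -0.84 0 0; 0.5 -0.17 -0.95 0 0; 0.5 -0.18 -1 0 0"

```text
clock: 20.85
tcp_pos: [0.5813, 0.0018, 0.1613]
eef_rot: [-3.141, 0.001, 2.356]
contact_force: [-0.1, -0.1, -1.0]
opening: 0.615
```

Request:
arm_command --rows "0.5 -0.005 -0.06 0 0; 0.5 -0.005 -0.114 0 0; 0.5 -0.005 -0.114 -0.06 0; 0.5 -0.005 -0.114 -0.15 0; 0.5 -0.005 -0.114 -0.25 0; 0.5 -0.005 -0.114 -0.33 0; 0.5 -0.005 -0.114 -0.36 0; 0.5 -0.005 -0.114 -0.36 0"

```text
clock: 21.52
tcp_pos: [0.5801, -0.0084, 0.1161]
eef_rot: [-3.139, -0.002, 2.36]
contact_force: [0.4, -0.0, -2.2]
opening: 0.612
```

```bash
python3 w.py w11
```

```text
21.5167 [ 0.5801 -0.0084  0.1161] [-3.1393e+00 -2.1000e-03  2.3595e+00] [ 0.35 -0.05 -2.18] 0.612
```

View pics/w11.png

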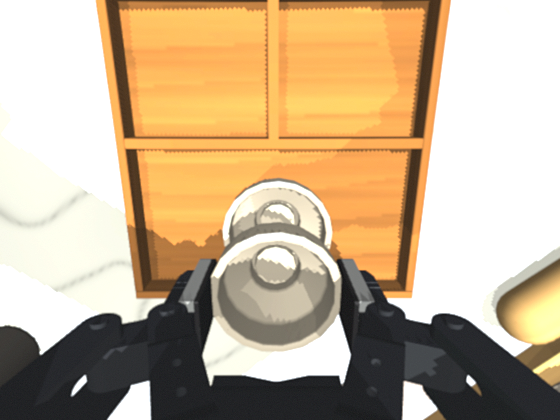

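The two lids are aligned along the jaws (both centred at column 277). Lowering.

Request:
arm_command --rows "0.5 0 0 -0.08 0; 0.5 0 0 -0.16 0; 0.5 0 0 -0.24 0; 0.5 0 0 -0.31 0; 0.5 0 0 -0.37 0; 0.5 0 0 -0.42 0; 0.5 0 0 -0.45 0; 0.5 0 0 -0.46 0"

```text
clock: 22.23
tcp_pos: [0.5808, -0.009, 0.062]
eef_rot: [-3.141, -0.001, 2.359]
contact_force: [-0.2, -0.1, -0.4]
opening: 0.612
```

Request:
arm_command --rows "0.5 0 0 -0.004 0; 0.5 0 0 -0.008 0; 0.5 0 0 -0.012 0; 0.5 0 0 -0.016 0; 0.5 0 0 -0.02 0; 0.5 0 0 -0.024 0; 0.5 0 0 -0.024 0; 0.5 0 0 -0.024 0"

```text
clock: 22.9
tcp_pos: [0.5812, -0.0089, 0.0599]
eef_rot: [3.142, 0.0, 2.359]
contact_force: [-0.7, 0.9, -0.2]
opening: 0.615
```

```bash
python3 w.py w12
```

```text
22.9 [ 0.5812 -0.0089  0.0599] [3.1416 0.     2.3587] [-0.73  0.94 -0.22] 0.615
```

View pics/w12.png

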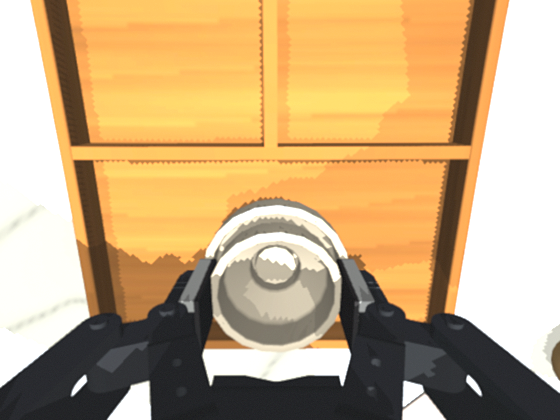

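Request:
arm_command --rows "0.5 0 0 -0.002 0; 0.5 0 0 -0.004 0; 0.5 0 0 -0.006 0; 0.5 0 0 -0.008 0; 0.5 0 0 -0.01 0; 0.5 0 0 -0.01 0; 0.5 0 0 -0.01 0; 0.5 0 0 -0.01 0"

```text
clock: 23.62
tcp_pos: [0.5811, -0.0089, 0.0587]
eef_rot: [-3.142, -0.0, 2.359]
contact_force: [-1.1, -0.2, 0.5]
opening: 0.615
```

Request:
arm_command --rows "0.5 0 0 -0.002 0; 0.5 0 0 -0.004 0; 0.5 0 0 -0.006 0; 0.5 0 0 -0.008 0; 0.5 0 0 -0.008 0; 0.5 0 0 -0.008 0; 0.5 0 0 -0.008 0; 0.5 0 0 -0.008 0"

```text
clock: 24.28
tcp_pos: [0.5812, -0.009, 0.0577]
eef_rot: [-3.142, 0.0, 2.359]
contact_force: [-1.0, -0.2, -0.8]
opening: 0.615
```

Request:
arm_command --rows "0.5 0 0 -0.002 0; 0.5 0 0 -0.004 0; 0.5 0 0 -0.006 0; 0.5 0 0 -0.008 0; 0.5 0 0 -0.008 0; 0.5 0 0 -0.008 0; 0.5 0 0 -0.008 0; 0.5 0 0 -0.008 0"

```text
clock: 24.95
tcp_pos: [0.5812, -0.0089, 0.0569]
eef_rot: [3.142, 0.0, 2.359]
contact_force: [-0.7, 0.1, 2.3]
opening: 0.612
```

Request:
arm_command --rows "0.5 0 0 -0.002 0; 0.5 0 0 -0.004 0; 0.5 0 0 -0.004 0; 0.5 0 0 -0.004 0; 0.5 0 0 -0.004 0; 0.5 0 0 -0.004 0; 0.5 0 0 -0.004 0; 0.5 0 0 -0.004 0"

```text
clock: 25.62
tcp_pos: [0.5813, -0.009, 0.0568]
eef_rot: [3.141, 0.0, 2.359]
contact_force: [-1.8, -0.1, 7.5]
opening: 0.613
```

```bash
python3 w.py w13; python3 - <<'E'
from h import *; from bench import imaging
o=[]
for n,(x,y) in {"side":(265,180),"scene":(205,170)}.items():
    c=imaging.snapshot(n);o.append(cv2.resize(c["img"][y:y+75,x:x+65],None,fx=6,fy=6,interpolation=cv2.INTER_CUBIC))
cv2.imwrite("pics/s13.png",cv2.convertScaleAbs(np.hstack(o),alpha=1.8))
E
```

```text
25.6167 [ 0.5813 -0.009   0.0568] [3.1414 0.     2.3586] [-1.77 -0.05  7.49] 0.613
```

View pics/s13.png

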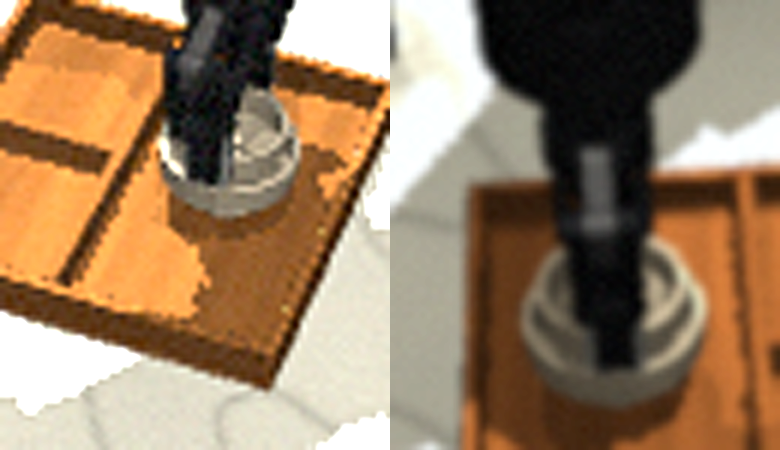

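Request:
arm_command --rows "0.62 0 0 0.002 0; 0.64 0 0 0.003 0; 0.66 0 0 0.003 0; 0.69 0 0 0.003 0; 0.72 0 0 0.003 0; 0.76 0 0 0.003 0; 0.8 0 0 0.003 0; 0.85 0 0 0.003 0"

```text
clock: 26.43
tcp_pos: [0.5812, -0.0089, 0.0566]
eef_rot: [-3.142, 0.0, 2.359]
contact_force: [-0.1, 0.3, 0.1]
opening: 0.847
```

Request:
arm_command --rows "0.9 0 0 0.003 0; 1 0 0 0.01 0; 1 0 0 0.08 0; 1 0 0 0.2 0; 1 0 0 0.35 0; 1 0 0 0.5 0; 1 0 0 0.65 0; 1 0 0 0.7 0"

```text
clock: 27.1
tcp_pos: [0.5828, -0.0091, 0.1438]
eef_rot: [3.138, 0.003, 2.358]
contact_force: [0.1, 0.1, 0.1]
opening: 0.995
```

Request:
arm_command --rows "1 0 0 0.15 0; 1 0 0 0.3 0; 1 0 0 0.45 0; 1 0 0 0.55 0; 1 0 0 0.58 0; 1 0 0 0.58 0; 1 0 0 0.58 0; 1 0 0 0.58 0"

```text
clock: 27.77
tcp_pos: [0.5804, -0.0089, 0.209]
eef_rot: [-3.14, -0.001, 2.359]
contact_force: [-0.4, 0.7, 0.0]
opening: 1.002
```

```bash
python3 w.py w14;python3 ov.py w14 276 193 .063 .028; python3 - <<'E'
from h import *; from bench import imaging
o=[]
for n,(x,y) in {"side":(265,180),"scene":(205,170)}.items():
    c=imaging.snapshot(n);o.append(cv2.resize(c["img"][y:y+75,x:x+65],None,fx=6,fy=6,interpolation=cv2.INTER_CUBIC))
cv2.imwrite("pics/s14.png",cv2.convertScaleAbs(np.hstack(o),alpha=1.8))
E
```

```text
27.7667 [ 0.5804 -0.0089  0.209 ] [-3.1400e+00 -1.3000e-03  2.3589e+00] [-0.38  0.68  0.02] 1.002
[ 0.5776 -0.0051  0.063 ]
```

View pics/s14.png

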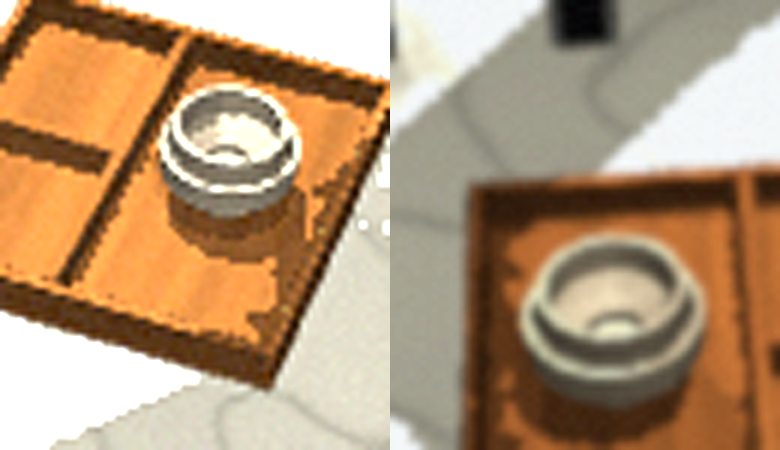

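View pics/w14_ov.png

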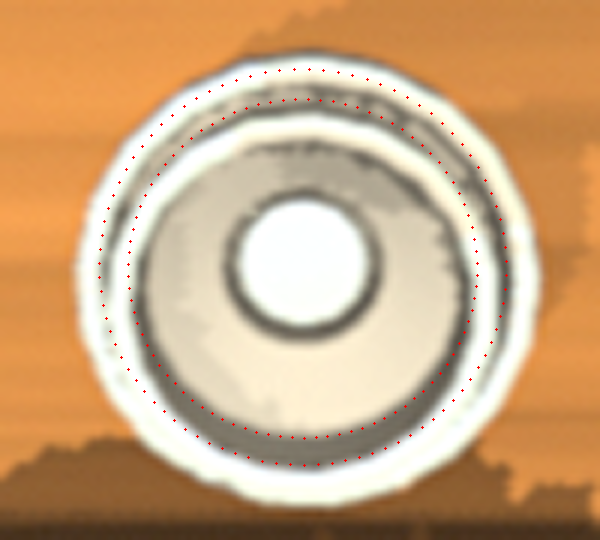

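The medium lid sits level inside the large one in both side views. I'll fit its centre, then plan for the small lid.

```bash
python3 - <<'E'
from fit import *
c=dict(np.load("pics/w14.npz"))
x0,y0=226,148
M=np.array([(138,285),(471,285),(305,140),(305,467),(190,400),(420,400)])/6+[x0,y0]-.4
for z in (None,.063,.058):
    s=fit(c,M,.024,[.58,-.008,.06],z);print("M",s.x.round(4),(s.fun*1e3).round(1))
L=np.array([(75,285),(541,285),(305,50),(305,508)])/6+[x0,y0]-.4
s=fit(c,L,.034,[.58,-.008,.046],.046);print("L",s.x.round(4),(s.fun*1e3).round(1))
A=dict(np.load("pics/w1.npz"))
S=np.array([(187,275),(420,275),(303,163),(303,400)])/6+[229,132]-.4
s=fit(A,S,.018,[.4475,.396,.04],.04);print("S",s.x.round(4),(s.fun*1e3).round(1))
E
```

```text
M [ 0.5837 -0.0108  0.0473] [ 0.4  0.4 -0.1  1.6 -1.3 -1.2]
M [ 0.5804 -0.0075] [-0.9 -1.  -2.   0.7 -2.1 -2.1]
M [ 0.5814 -0.0086] [-0.5 -0.6 -1.4  1.  -1.9 -1.8]
L [ 0.5827 -0.0091] [0.1 0.1 0.5 0.6]
S [0.4479 0.3962] [-0.7 -0.7 -0.1 -0.2]
```

The free fit's rim height (0.047) contradicts 0.063, so I'll check it with overlays in the fixed cameras.

```bash
python3 - <<'E'
from h import *; from bench import imaging
o=[];a=np.linspace(0,2*np.pi,100)
for n,(x,y) in {"side":(280,185),"scene":(215,200)}.items():
    c=imaging.snapshot(n);im=cv2.convertScaleAbs(cv2.resize(c["img"][y:y+45,x:x+40],None,fx=9,fy=9,interpolation=cv2.INTER_CUBIC),alpha=1.4)
    for col,X,r in(((0,0,255),(.5826,-.0093,.046),.034),((255,0,0),(.582,-.009,.063),.028)):
        for p in proj(c,np.c_[X[0]+r*np.cos(a),X[1]+r*np.sin(a),X[2]+0*a]): cv2.circle(im,tuple(np.int32((p-[x,y]+.5)*9)),1,col,-1)
    o.append(im)
cv2.imwrite("pics/s15.png",np.hstack(o))
E
```

```text
(no output)
```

View pics/s15.png

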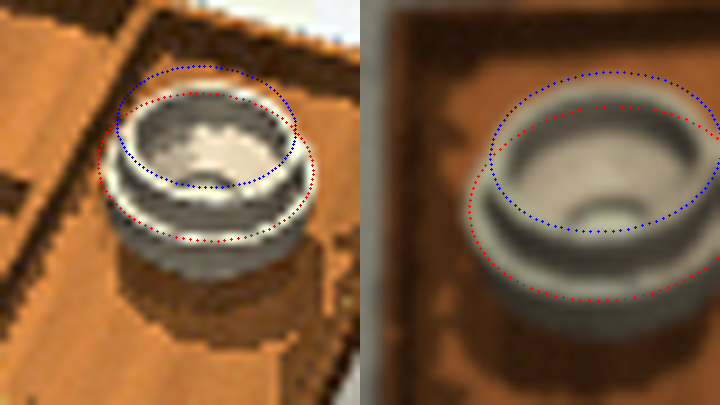

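```bash
python3 - <<'E'
from h import *; from bench import imaging
rows=[];a=np.linspace(0,2*np.pi,100)
for n in("side","scene"):
    c=imaging.snapshot(n);src=cv2.imread(f"pics/{n}0.png");o=[]
    for X,r in(((.6216,-.2563),.034),((.6254,.2443),.028),((.4478,.3962),.022)):
        u=proj(c,[*X,.03])[0];x,y=int(u[0])-17,int(u[1])-17
        im=cv2.convertScaleAbs(cv2.resize(src[y:y+34,x:x+34],None,fx=7.5,fy=7.5,interpolation=cv2.INTER_CUBIC),alpha=1.3)
        for p in proj(c,np.c_[X[0]+r*np.cos(a),X[1]+r*np.sin(a),.04+0*a]): cv2.circle(im,tuple(np.int32((p-[x,y]+.5)*7.5)),1,(0,0,255),-1)
        o.append(im)
    rows.append(np.hstack(o))
cv2.imwrite("pics/s16.png",np.vstack(rows))
E
```

```text
(no output)
```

View pics/s16.png

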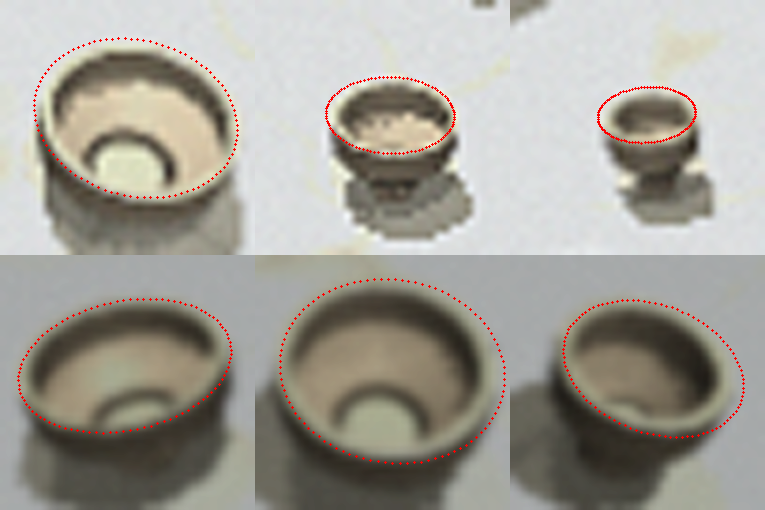

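```bash
python3 - <<'E'
from h import *; from bench import imaging,bot
s=bot.get_state();im=imaging.snapshot("wrist");c=wcam(im,s);print(s["tcp_pos"],s["eef_rot"])
a=np.linspace(0,2*np.pi,140);x,y=230,145;o=[]
for z,X in((.063,(.5815,-.0085)),(.058,(.582,-.009))):
    cr=cv2.resize(im["img"][y:y+90,x:x+90],None,fx=4.4*1,fy=4.4,interpolation=cv2.INTER_CUBIC)
    for col,Y,zz,r in(((0,0,255),X,z,.028),((0,0,255),X,z,.024),((255,0,0),(.5826,-.0093),.046,.034)):
        for p in proj(c,np.c_[Y[0]+r*np.cos(a),Y[1]+r*np.sin(a),zz+0*a]): cv2.circle(cr,tuple(np.int32((p-[x,y]+.5)*4.4)),0,col,-1)
    o.append(cr)
cv2.imwrite("pics/s17.png",np.hstack(o))
E
```

```text
[ 0.5810652  -0.00891621  0.2099759 ] [-3.14126770e+00 -2.48561061e-04  2.35869897e+00]
```

View pics/s17.png

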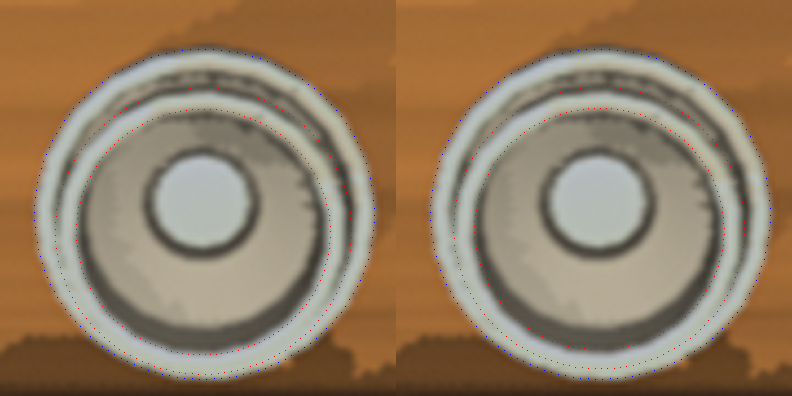

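The fixed cameras agree that the medium lid sits level and fully down in the large one, a few mm lower than nominal if anything. For the small lid I'll grip higher (TCP 42 mm) for tip clearance.

Request:
arm_command --rows "1 -0.03 0.12 0 0; 1 -0.07 0.25 0 0; 1 -0.11 0.38 0 0; 1 -0.15 0.51 0 0; 1 -0.19 0.64 0 0; 1 -0.23 0.77 0 0; 1 -0.27 0.9 0 0; 1 -0.3 1 0 0"

```text
clock: 28.83
tcp_pos: [0.5447, 0.1126, 0.2103]
eef_rot: [3.141, -0.0, 2.36]
contact_force: [-0.5, 0.0, -0.0]
opening: 1.002
```

Request:
arm_command --rows "1 -0.04 0.13 0 0; 1 -0.08 0.26 0 0; 1 -0.12 0.39 0 0; 1 -0.16 0.52 0 0; 1 -0.2 0.65 0 0; 1 -0.24 0.78 0 0; 1 -0.28 0.9 0 0; 1 -0.31 1 0 0"

```text
clock: 29.5
tcp_pos: [0.5075, 0.2323, 0.2103]
eef_rot: [3.141, -0.0, 2.359]
contact_force: [-0.0, -0.4, 0.3]
opening: 1.0
```

Request:
arm_command --rows "1 -0.04 0.13 0 0; 1 -0.08 0.26 0 0; 1 -0.12 0.39 0 0; 1 -0.16 0.52 0 0; 1 -0.2 0.65 0 0; 1 -0.24 0.78 0 0; 1 -0.28 0.9 0 0; 1 -0.31 1 0 0"

```text
clock: 30.17
tcp_pos: [0.4703, 0.3523, 0.2102]
eef_rot: [3.141, -0.0, 2.359]
contact_force: [0.0, 0.2, -0.1]
opening: 1.001
```

Request:
arm_command --rows "1 -0.05 0.1 0 0; 1 -0.1 0.2 0 0; 1 -0.15 0.3 0 0; 1 -0.19 0.37 0 0; 1 -0.195 0.38 0 0; 1 -0.195 0.38 0 0; 1 -0.195 0.38 0 0; 1 -0.195 0.38 0 0"

```text
clock: 30.83
tcp_pos: [0.4481, 0.3956, 0.2103]
eef_rot: [-3.141, 0.001, 2.357]
contact_force: [0.4, 0.4, -0.9]
opening: 1.003
```

```bash
python3 w.py w18;python3 ov.py w18 276 185 .04 .022
```

```text
30.8333 [0.4481 0.3956 0.2103] [-3.1414e+00  7.0000e-04  2.3572e+00] [ 0.35  0.45 -0.9 ] 1.003
[0.4447 0.4001 0.04  ]
```

View pics/w18_ov.png

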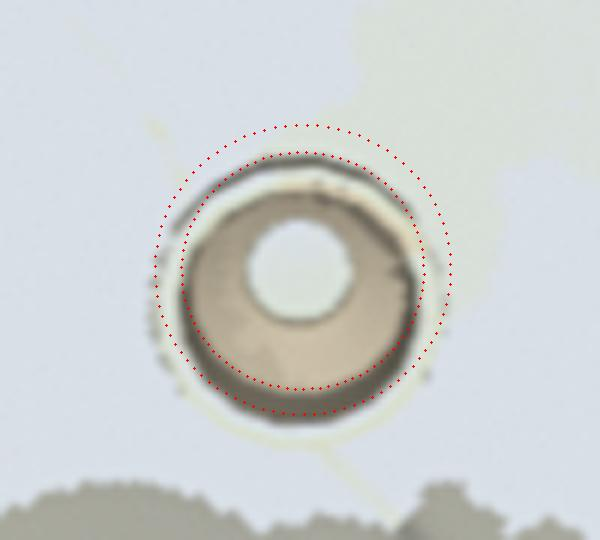

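```bash
python3 ov.py w18 274.9 190.1 .04 .022
```

```text
[0.4473 0.3961 0.04  ]
```

View pics/w18_ov.png

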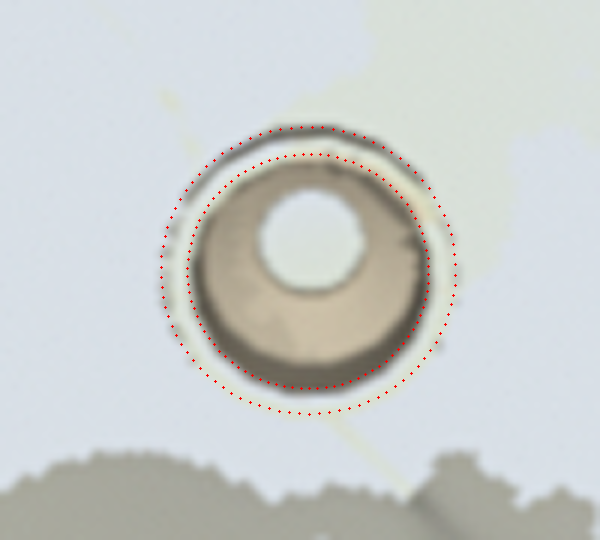

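The small lid is at (0.4474, 0.3958), within half a mm of the commanded point. Descend.

Request:
arm_command --rows "1 0 0 -0.15 0; 1 -0.003 -0.003 -0.3 0; 1 -0.003 -0.003 -0.45 0; 1 -0.003 -0.003 -0.6 0; 1 -0.003 -0.003 -0.75 0; 1 -0.003 -0.003 -0.88 0; 1 -0.003 -0.003 -0.97 0; 1 -0.003 -0.003 -1 0"

```text
clock: 31.55
tcp_pos: [0.4466, 0.3951, 0.0886]
eef_rot: [-3.139, 0.0, 2.358]
contact_force: [0.5, -0.6, -0.2]
opening: 1.0
```

Request:
arm_command --rows "1 0 0 -0.12 0; 1 0 0 -0.24 0; 1 0 0 -0.34 0; 1 0 0 -0.39 0; 1 0 0 -0.4 0; 1 0 0 -0.4 0; 0.9 0 0 -0.4 0; 0.8 0 0 -0.4 0"

```text
clock: 32.22
tcp_pos: [0.4475, 0.3967, 0.0431]
eef_rot: [3.14, 0.0, 2.359]
contact_force: [0.0, -0.5, -0.1]
opening: 0.802
```

Request:
arm_command --rows "0.7 0 0 0 0; 0.6 0 0 0 0; 0.5 0 0 0 0; 0.4 0 0 0 0; 0.35 0 0 0 0; 0.35 0 0 0 0; 0.35 0 0 0 0; 0.35 0 0 0 0" --squeeze 30

```text
clock: 32.88
tcp_pos: [0.4472, 0.3964, 0.0429]
eef_rot: [3.141, -0.0, 2.359]
contact_force: [-0.5, 0.7, 6.4]
opening: 0.471
```

Request:
arm_command --rows "0.35 0 0 0.04 0; 0.35 0 0 0.1 0; 0.35 0 0 0.2 0; 0.35 0 0 0.35 0; 0.35 0 0 0.5 0; 0.35 0 0 0.65 0; 0.35 0 0 0.8 0; 0.35 0 0 0.9 0"

```text
clock: 33.55
tcp_pos: [0.4477, 0.3969, 0.1531]
eef_rot: [3.139, 0.0, 2.359]
contact_force: [0.5, -0.2, -0.6]
opening: 0.475
```

Request:
arm_command --rows "0.35 0 0 0.1 0; 0.35 0 0 0.15 0; 0.35 0 0 0.15 0; 0.35 0 0 0.15 0; 0.35 0 0 0.15 0; 0.35 0 0 0.15 0; 0.35 0 0 0.15 0; 0.35 0 0 0.15 0"

```text
clock: 34.22
tcp_pos: [0.4468, 0.3961, 0.1676]
eef_rot: [-3.141, 0.0, 2.359]
contact_force: [0.1, -1.0, 0.3]
opening: 0.469
```

```bash
python3 w.py w19; python3 - <<'E'
import cv2,numpy as np
from h import *
c=dict(np.load("pics/w19.npz"));im=cv2.imread("pics/w19.png")
from bench import bot
t=bot.get_state()["tcp_pos"]
a=np.linspace(0,2*np.pi,120)
K=4;x0,y0=190,210
cr=cv2.resize(im[y0:y0+150,x0:x0+180],None,fx=K,fy=K,interpolation=cv2.INTER_CUBIC)
for r in(.022,.018):
    for p in proj(c,np.c_[t[0]+r*np.cos(a),t[1]+r*np.sin(a),0*a+t[2]-.002]): cv2.circle(cr,tuple(np.int32((p-[x0,y0]+.5)*K)),1,(0,0,255),-1)
cv2.imwrite("pics/w19_ov.png",cr)
E
```

```text
34.2167 [0.4468 0.3961 0.1676] [-3.1405  0.      2.3587] [ 0.14 -0.99  0.34] 0.469
```

View pics/w19_ov.png

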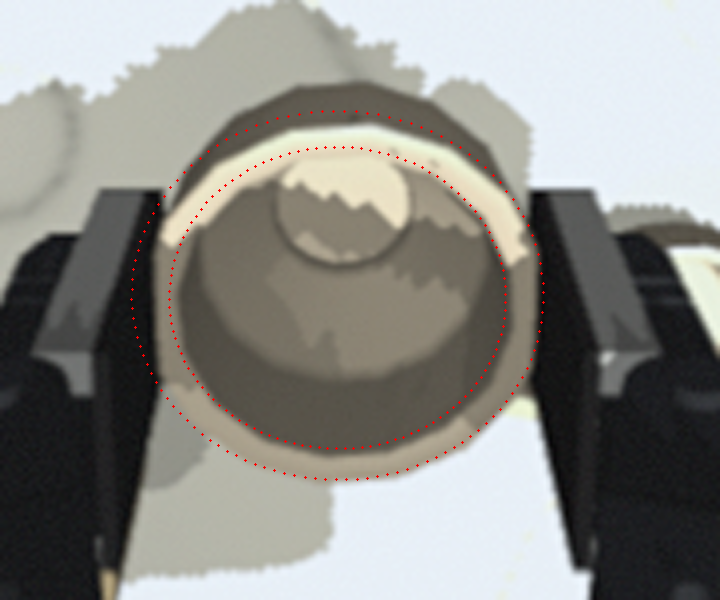

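Held; the in-hand offset is the same as for the medium lid, so I'll use the same release point (0.5816, -0.0094).

Request:
arm_command --rows "0.35 0.02 -0.08 0 0; 0.35 0.06 -0.2 0 0; 0.35 0.1 -0.34 0 0; 0.35 0.14 -0.48 0 0; 0.35 0.18 -0.62 0 0; 0.35 0.22 -0.76 0 0; 0.35 0.26 -0.9 0 0; 0.35 0.3 -1 0 0"

```text
clock: 34.93
tcp_pos: [0.4838, 0.2726, 0.1683]
eef_rot: [-3.141, 0.001, 2.356]
contact_force: [0.5, -0.5, -1.1]
opening: 0.472
```

Request:
arm_command --rows "0.35 0.04 -0.14 0 0; 0.35 0.08 -0.28 0 0; 0.35 0.12 -0.42 0 0; 0.35 0.16 -0.56 0 0; 0.35 0.2 -0.7 0 0; 0.35 0.24 -0.84 0 0; 0.35 0.28 -0.95 0 0; 0.35 0.3 -1 0 0"

```text
clock: 35.6
tcp_pos: [0.5198, 0.1527, 0.1684]
eef_rot: [-3.141, 0.001, 2.355]
contact_force: [0.3, 0.3, -0.5]
opening: 0.471
```

Request:
arm_command --rows "0.35 0.04 -0.14 0 0; 0.35 0.08 -0.28 0 0; 0.35 0.12 -0.42 0 0; 0.35 0.16 -0.56 0 0; 0.35 0.2 -0.7 0 0; 0.35 0.24 -0.84 0 0; 0.35 0.28 -0.95 0 0; 0.35 0.3 -1 0 0"

```text
clock: 36.27
tcp_pos: [0.5554, 0.0337, 0.1684]
eef_rot: [-3.141, 0.001, 2.356]
contact_force: [-0.2, -0.3, -0.5]
opening: 0.473
```

Request:
arm_command --rows "0.35 0.06 -0.1 0 0; 0.35 0.12 -0.2 0 0; 0.35 0.18 -0.3 0 0; 0.35 0.21 -0.36 0 0; 0.35 0.218 -0.377 0 0; 0.35 0.218 -0.377 -0.1 0; 0.35 0.218 -0.377 -0.18 0; 0.35 0.218 -0.377 -0.2 0"

```text
clock: 36.93
tcp_pos: [0.5793, -0.0078, 0.1417]
eef_rot: [-3.139, -0.003, 2.36]
contact_force: [-0.2, 0.5, -0.3]
opening: 0.471
```

Request:
arm_command --rows "0.35 0 0 -0.06 0; 0.35 0 0 -0.13 0; 0.35 0 0 -0.2 0; 0.35 0 0 -0.26 0; 0.35 0 0 -0.3 0; 0.35 0 0 -0.33 0; 0.35 0 0 -0.34 0; 0.35 0 0 -0.34 0"

```text
clock: 37.6
tcp_pos: [0.5811, -0.009, 0.1032]
eef_rot: [-3.141, -0.0, 2.359]
contact_force: [-1.0, -0.6, -0.6]
opening: 0.476
```

```bash
python3 w.py w20
```

```text
37.6 [ 0.5811 -0.009   0.1032] [-3.1413e+00 -2.0000e-04  2.3587e+00] [-1.   -0.6  -0.63] 0.476
```

View pics/w20.png

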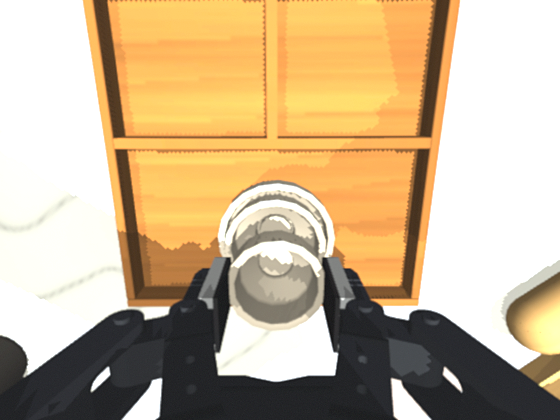

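The small lid is above the stack, centred at column 277. Lower to just above contact.

Request:
arm_command --rows "0.35 0 0 -0.03 0; 0.35 0 0 -0.06 0; 0.35 0 0 -0.09 0; 0.35 0 0 -0.115 0; 0.35 0 0 -0.135 0; 0.35 0 0 -0.15 0; 0.35 0 0 -0.16 0; 0.35 0 0 -0.16 0"

```text
clock: 38.32
tcp_pos: [0.581, -0.0089, 0.0839]
eef_rot: [-3.141, -0.0, 2.359]
contact_force: [1.0, -0.4, -0.4]
opening: 0.473
```

Request:
arm_command --rows "0.35 0 0 -0.003 0; 0.35 0 0 -0.006 0; 0.35 0 0 -0.009 0; 0.35 0 0 -0.012 0; 0.35 0 0 -0.015 0; 0.35 0 0 -0.015 0; 0.35 0 0 -0.015 0; 0.35 0 0 -0.015 0"

```text
clock: 38.98
tcp_pos: [0.5812, -0.0089, 0.0825]
eef_rot: [3.142, 0.0, 2.359]
contact_force: [-0.5, -0.6, -1.0]
opening: 0.473
```

Request:
arm_command --rows "0.35 0 0 -0.002 0; 0.35 0 0 -0.004 0; 0.35 0 0 -0.006 0; 0.35 0 0 -0.008 0; 0.35 0 0 -0.01 0; 0.35 0 0 -0.01 0; 0.35 0 0 -0.01 0; 0.35 0 0 -0.01 0"

```text
clock: 39.65
tcp_pos: [0.5812, -0.009, 0.0812]
eef_rot: [-3.142, 0.0, 2.359]
contact_force: [0.9, -0.3, -0.7]
opening: 0.473
```

Request:
arm_command --rows "0.35 0 0 -0.002 0; 0.35 0 0 -0.004 0; 0.35 0 0 -0.006 0; 0.35 0 0 -0.008 0; 0.35 0 0 -0.01 0; 0.35 0 0 -0.01 0; 0.35 0 0 -0.01 0; 0.35 0 0 -0.01 0"

```text
clock: 40.32
tcp_pos: [0.5812, -0.0089, 0.0801]
eef_rot: [3.142, 0.0, 2.359]
contact_force: [0.2, -0.2, -0.0]
opening: 0.475
```

Request:
arm_command --rows "0.35 0 0 -0.002 0; 0.35 0 0 -0.004 0; 0.35 0 0 -0.006 0; 0.35 0 0 -0.008 0; 0.35 0 0 -0.01 0; 0.35 0 0 -0.01 0; 0.35 0 0 -0.01 0; 0.35 0 0 -0.01 0"

```text
clock: 40.98
tcp_pos: [0.5812, -0.0089, 0.0788]
eef_rot: [-3.142, 0.0, 2.359]
contact_force: [-0.1, -0.5, -0.8]
opening: 0.474
```

Request:
arm_command --rows "0.35 0 0 -0.002 0; 0.35 0 0 -0.004 0; 0.35 0 0 -0.006 0; 0.35 0 0 -0.008 0; 0.35 0 0 -0.01 0; 0.35 0 0 -0.01 0; 0.35 0 0 -0.01 0; 0.35 0 0 -0.01 0"

```text
clock: 41.65
tcp_pos: [0.5812, -0.0089, 0.0776]
eef_rot: [-3.142, -0.0, 2.359]
contact_force: [-0.0, -0.3, -0.2]
opening: 0.466
```

Request:
arm_command --rows "0.35 0 0 -0.002 0; 0.35 0 0 -0.004 0; 0.35 0 0 -0.006 0; 0.35 0 0 -0.008 0; 0.35 0 0 -0.01 0; 0.35 0 0 -0.01 0; 0.35 0 0 -0.01 0; 0.35 0 0 -0.01 0"

```text
clock: 42.32
tcp_pos: [0.5812, -0.0089, 0.0764]
eef_rot: [-3.142, 0.0, 2.359]
contact_force: [0.8, -0.1, -0.7]
opening: 0.477
```

```bash
python3 w.py w21; python3 - <<'E'
from h import *; from bench import imaging
o=[]
for n,(x,y) in {"side":(280,180),"scene":(215,190)}.items():
    c=imaging.snapshot(n);o.append(cv2.resize(c["img"][y:y+55,x:x+45],None,fx=8,fy=8,interpolation=cv2.INTER_CUBIC))
cv2.imwrite("pics/s21.png",cv2.convertScaleAbs(np.hstack(o),alpha=1.8))
E
```

```text
42.3167 [ 0.5812 -0.0089  0.0764] [-3.1416  0.      2.3587] [ 0.83 -0.15 -0.73] 0.477
```

View pics/s21.png

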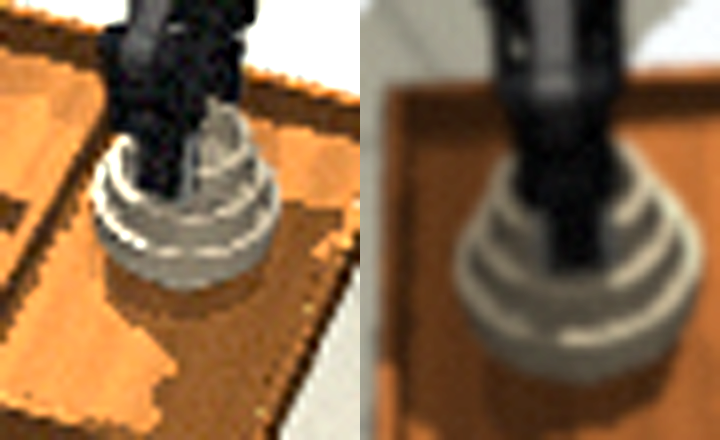

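View pics/w21.png

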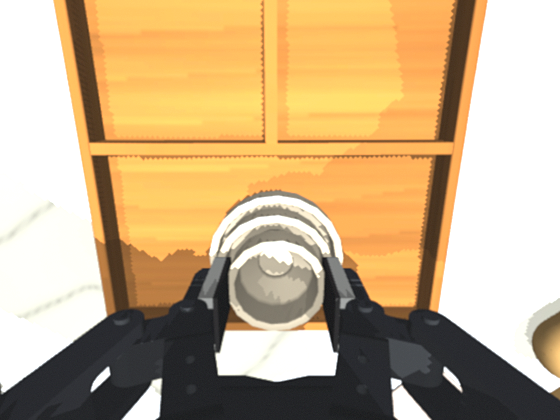

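Aligned in both views and still above the seat. Continue stepping down.

Request:
arm_command --rows "0.35 0 0 -0.002 0; 0.35 0 0 -0.004 0; 0.35 0 0 -0.006 0; 0.35 0 0 -0.008 0; 0.35 0 0 -0.01 0; 0.35 0 0 -0.01 0; 0.35 0 0 -0.01 0; 0.35 0 0 -0.01 0"

```text
clock: 43.13
tcp_pos: [0.5812, -0.0089, 0.0753]
eef_rot: [3.142, 0.0, 2.359]
contact_force: [0.8, 0.4, -0.3]
opening: 0.473
```

Request:
arm_command --rows "0.35 0 0 -0.002 0; 0.35 0 0 -0.004 0; 0.35 0 0 -0.006 0; 0.35 0 0 -0.008 0; 0.35 0 0 -0.008 0; 0.35 0 0 -0.008 0; 0.35 0 0 -0.008 0; 0.35 0 0 -0.008 0"

```text
clock: 43.8
tcp_pos: [0.5812, -0.0089, 0.0743]
eef_rot: [3.142, 0.0, 2.359]
contact_force: [0.7, 0.4, -0.7]
opening: 0.47
```

Request:
arm_command --rows "0.35 0 0 -0.002 0; 0.35 0 0 -0.004 0; 0.35 0 0 -0.006 0; 0.35 0 0 -0.008 0; 0.35 0 0 -0.008 0; 0.35 0 0 -0.008 0; 0.35 0 0 -0.008 0; 0.35 0 0 -0.008 0"

```text
clock: 44.47
tcp_pos: [0.5815, -0.0091, 0.0739]
eef_rot: [3.141, 0.0, 2.359]
contact_force: [-2.1, 0.3, 5.7]
opening: 0.474
```

Request:
arm_command --rows "0.35 0 0 -0.002 0; 0.35 0 0 -0.004 0; 0.35 0 0 -0.006 0; 0.35 0 0 -0.008 0; 0.35 0 0 -0.008 0; 0.35 0 0 -0.008 0; 0.35 0 0 -0.008 0; 0.35 0 0 -0.008 0"

```text
clock: 45.13
tcp_pos: [0.5818, -0.0092, 0.0738]
eef_rot: [3.141, 0.001, 2.358]
contact_force: [-3.4, -0.4, 13.1]
opening: 0.473
```

Contact now. Check what is touching before release.

```bash
python3 w.py w22; python3 - <<'E'
from h import *; from bench import imaging
o=[];a=np.linspace(0,2*np.pi,100)
for n,(x,y) in {"side":(280,180),"scene":(215,190)}.items():
    c=imaging.snapshot(n);o.append(cv2.resize(c["img"][y:y+55,x:x+45],None,fx=8,fy=8,interpolation=cv2.INTER_CUBIC))
cv2.imwrite("pics/s22.png",cv2.convertScaleAbs(np.hstack(o),alpha=2.2))
E
```

```text
45.1333 [ 0.5818 -0.0092  0.0738] [3.1407e+00 9.0000e-04 2.3583e+00] [-3.44 -0.4  13.1 ] 0.473
```

View pics/s22.png

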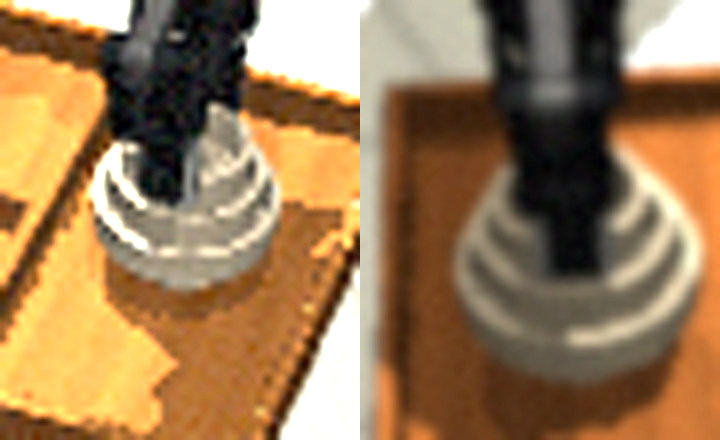

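View pics/w22.png

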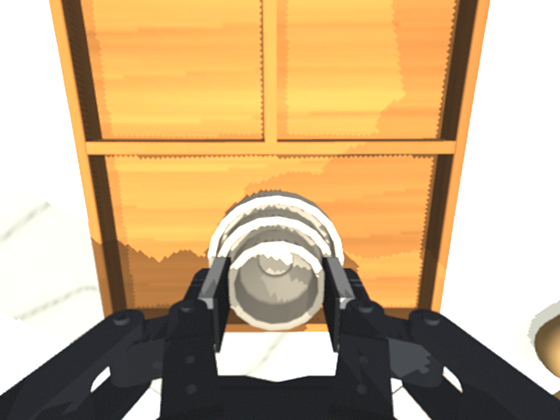

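Request:
arm_command --rows "0.48 0 0 0.004 0; 0.49 0 0 0.005 0; 0.51 0 0 0.005 0; 0.54 0 0 0.005 0; 0.57 0 0 0.005 0; 0.61 0 0 0.005 0; 0.65 0 0 0.005 0; 0.7 0 0 0.005 0" --squeeze 20

```text
clock: 45.95
tcp_pos: [0.5811, -0.0089, 0.0728]
eef_rot: [-3.141, -0.0, 2.359]
contact_force: [0.3, -0.4, -0.1]
opening: 0.701
```

Request:
arm_command --rows "0.75 0 0 0.005 0; 0.85 0 0 0.02 0; 1 0 0 0.08 0; 1 0 0 0.2 0; 1 0 0 0.35 0; 1 0 0 0.5 0; 1 0 0 0.65 0; 1 0 0 0.7 0"

```text
clock: 46.62
tcp_pos: [0.5828, -0.0091, 0.1601]
eef_rot: [3.138, 0.003, 2.358]
contact_force: [0.8, 0.9, 0.3]
opening: 0.996
```

Request:
arm_command --rows "1 0 0 0.15 0; 1 0 0 0.3 0; 1 0 0 0.42 0; 1 0 0 0.45 0; 1 0 0 0.45 0; 1 0 0 0.45 0; 1 0 0 0.45 0; 1 0 0 0.45 0"

```text
clock: 47.28
tcp_pos: [0.5805, -0.0089, 0.2098]
eef_rot: [-3.14, -0.001, 2.359]
contact_force: [0.1, -0.3, 0.3]
opening: 0.996
```

```bash
python3 w.py w23; python3 - <<'E'
from h import *; from bench import imaging
o=[];a=np.linspace(0,2*np.pi,100)
for n,(x,y) in {"side":(280,180),"scene":(215,190)}.items():
    c=imaging.snapshot(n);im=cv2.convertScaleAbs(cv2.resize(c["img"][y:y+55,x:x+45],None,fx=8,fy=8,interpolation=cv2.INTER_CUBIC),alpha=1.6)
    o.append(im)
cv2.imwrite("pics/s23.png",np.hstack(o))
E
```

```text
47.2833 [ 0.5805 -0.0089  0.2098] [-3.1400e+00 -1.3000e-03  2.3587e+00] [ 0.13 -0.33  0.32] 0.996
```

View pics/s23.png

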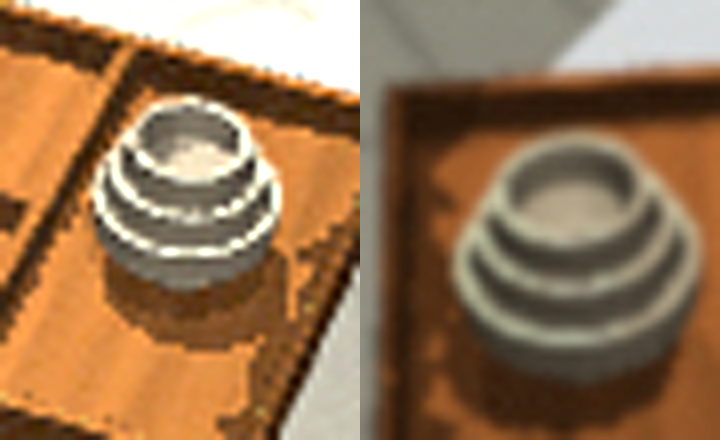

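View pics/w23.png

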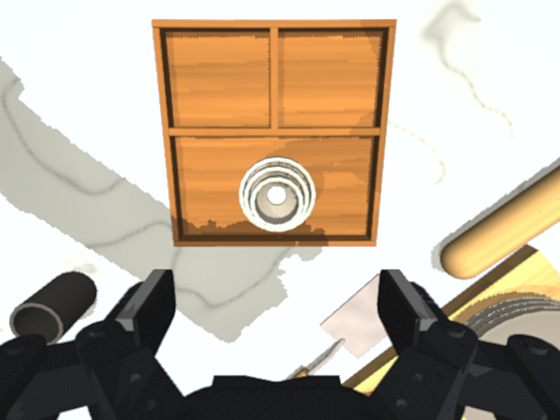

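The three lids are nested concentrically and level. Next, beaker b2.

Request:
arm_command --rows "1 -0.04 -0.14 0 0; 1 -0.08 -0.28 0 0; 1 -0.12 -0.42 0 0; 1 -0.17 -0.56 0 0; 1 -0.21 -0.7 0 0; 1 -0.25 -0.84 0 0; 1 -0.28 -0.95 0 0; 1 -0.29 -1 0 0"

```text
clock: 48.1
tcp_pos: [0.5455, -0.1313, 0.2109]
eef_rot: [-3.14, 0.0, 2.356]
contact_force: [-0.3, 0.1, -0.6]
opening: 1.0
```

Request:
arm_command --rows "1 -0.04 -0.14 0 0; 1 -0.08 -0.28 0 0; 1 -0.12 -0.42 0 0; 1 -0.17 -0.58 0 0; 1 -0.21 -0.74 0 0; 1 -0.25 -0.88 0 0; 1 -0.295 -0.99 0 0; 1 -0.295 -0.99 0 0"

```text
clock: 48.77
tcp_pos: [0.5097, -0.2508, 0.2109]
eef_rot: [-3.14, 0.001, 2.355]
contact_force: [-1.0, -0.4, 0.4]
opening: 1.0
```

```bash
python3 w.py w24; python3 ov.py w24 275 200 .066 .024
```

```text
48.7667 [ 0.5097 -0.2508  0.2109] [-3.1399e+00  7.0000e-04  2.3545e+00] [-1.   -0.39  0.43] 1.0
[ 0.5105 -0.2519  0.066 ]
```

View pics/w24_ov.png

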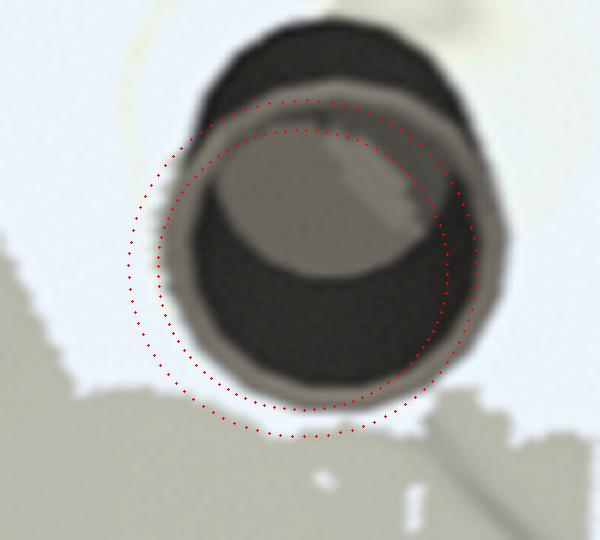

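View pics/w24.png

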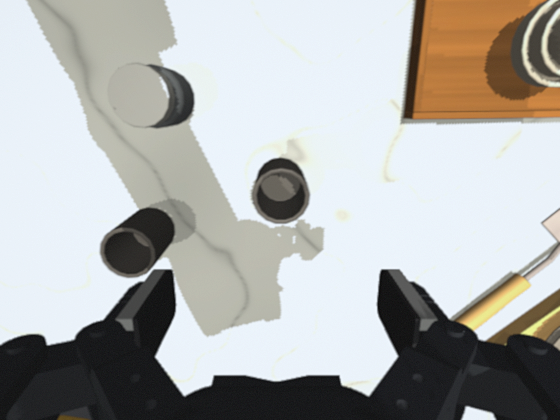

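```bash
python3 ov.py w24 129 251 .066 .024; cp pics/w24_ov.png pics/w24b.png; python3 ov.py w24 279.8 196.2 .066 .024; python3 -c "
import cv2,numpy as np
a=cv2.imread('pics/w24_ov.png');b=cv2.imread('pics/w24b.png');cv2.imwrite('pics/w24c.png',cv2.resize(np.hstack([a,b]),(800,360)))"
```

```text
[ 0.4536 -0.3732  0.066 ]
[ 0.511  -0.2468  0.066 ]
```

View pics/w24c.png

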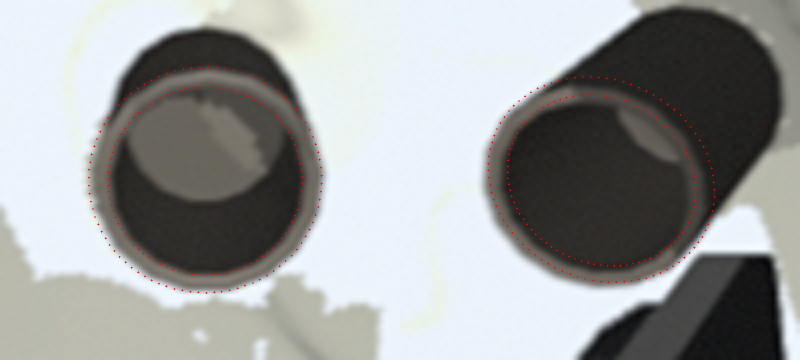

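b2 is at (0.511, -0.247) and b1 near (0.4535, -0.3745). Grasp b2 at TCP z 44 mm.

Request:
arm_command --rows "1 0 0.012 -0.15 0; 1 -0.003 0.012 -0.3 0; 1 -0.003 0.012 -0.45 0; 1 -0.003 0.012 -0.6 0; 1 -0.003 0.012 -0.75 0; 1 -0.003 0.012 -0.88 0; 1 -0.003 0.012 -0.97 0; 1 -0.003 0.012 -1 0"

```text
clock: 49.48
tcp_pos: [0.5104, -0.2442, 0.0892]
eef_rot: [-3.141, -0.003, 2.361]
contact_force: [0.5, 0.2, 0.4]
opening: 0.998
```

Request:
arm_command --rows "1 0 0 -0.12 0; 1 0 0 -0.24 0; 1 0 0 -0.34 0; 1 0 0 -0.38 0; 1 0 0 -0.388 0; 1 0 0 -0.388 0; 0.9 0 0 -0.388 0; 0.8 0 0 -0.388 0"

```text
clock: 50.15
tcp_pos: [0.5112, -0.2465, 0.0452]
eef_rot: [3.141, 0.001, 2.359]
contact_force: [-0.2, -0.5, -0.1]
opening: 0.804
```

```bash
python3 w.py w25
```

```text
50.15 [ 0.5112 -0.2465  0.0452] [3.1410e+00 1.3000e-03 2.3587e+00] [-0.17 -0.46 -0.09] 0.804
```

View pics/w25.png

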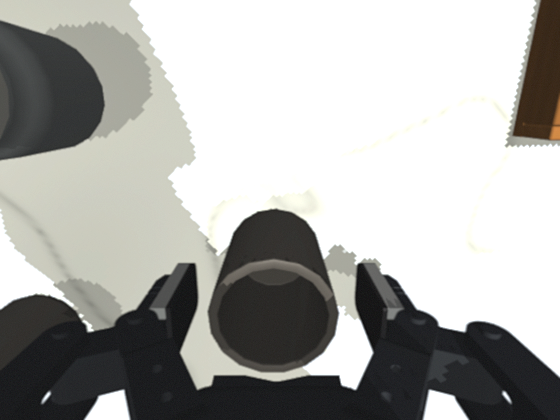

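Request:
arm_command --rows "0.7 0 0 0 0; 0.6 0 0 0 0; 0.5 0 0 0 0; 0.4 0 0 0 0; 0.35 0 0 0 0; 0.35 0 0 0 0; 0.35 0 0 0 0; 0.35 0 0 0 0" --squeeze 40

```text
clock: 50.87
tcp_pos: [0.5108, -0.2464, 0.045]
eef_rot: [3.141, 0.0, 2.359]
contact_force: [-1.1, -0.5, 5.4]
opening: 0.559
```

Request:
arm_command --rows "0.35 0 0 0.04 0; 0.35 0 0 0.1 0; 0.35 0 0 0.2 0; 0.35 0 0 0.35 0; 0.35 0 0 0.5 0; 0.35 0 0 0.65 0; 0.35 0 0 0.8 0; 0.35 0 0 0.95 0"

```text
clock: 51.53
tcp_pos: [0.5106, -0.2463, 0.1603]
eef_rot: [3.141, 0.001, 2.359]
contact_force: [0.3, 0.0, -1.6]
opening: 0.556
```

Request:
arm_command --rows "0.35 0.01 0.06 0 0; 0.35 0.02 0.16 0 0; 0.35 0.03 0.28 0 0; 0.35 0.05 0.42 0 0; 0.35 0.06 0.56 0 0; 0.35 0.08 0.7 0 0; 0.35 0.09 0.84 0 0; 0.35 0.1 0.97 0 0"

```text
clock: 52.2
tcp_pos: [0.5217, -0.1271, 0.1573]
eef_rot: [-3.141, -0.002, 2.36]
contact_force: [0.5, 0.8, -1.8]
opening: 0.556
```

Request:
arm_command --rows "0.35 0.01 0.14 0 0; 0.35 0.02 0.28 0 0; 0.35 0.04 0.42 0 0; 0.35 0.05 0.56 0 0; 0.35 0.07 0.7 0 0; 0.35 0.08 0.84 0 0; 0.35 0.1 0.95 0 0; 0.35 0.1 1 0 0"

```text
clock: 52.87
tcp_pos: [0.5338, -0.0061, 0.1574]
eef_rot: [-3.141, -0.002, 2.363]
contact_force: [0.4, 0.1, -1.8]
opening: 0.56
```

Request:
arm_command --rows "0.35 0.01 0.14 0 0; 0.35 0.02 0.28 0 0; 0.35 0.04 0.42 0 0; 0.35 0.06 0.56 0 0; 0.35 0.08 0.7 0 0; 0.35 0.1 0.8 0 0; 0.35 0.104 0.858 0 0; 0.35 0.104 0.858 0 0"

```text
clock: 53.53
tcp_pos: [0.5467, 0.0949, 0.158]
eef_rot: [-3.141, -0.001, 2.361]
contact_force: [0.0, 0.8, -1.8]
opening: 0.565
```

Request:
arm_command --rows "0.35 0 0 -0.08 0; 0.35 0 0 -0.18 0; 0.35 0 0 -0.28 0; 0.35 0 0 -0.36 0; 0.35 0 0 -0.42 0; 0.35 0 0 -0.46 0; 0.35 0 0 -0.48 0; 0.35 0 0 -0.48 0"

```text
clock: 54.2
tcp_pos: [0.5469, 0.0929, 0.1002]
eef_rot: [-3.141, -0.0, 2.359]
contact_force: [-0.3, 0.6, -2.1]
opening: 0.559
```

```bash
python3 w.py w26
```

```text
54.2 [0.5469 0.0929 0.1002] [-3.1409e+00 -3.0000e-04  2.3586e+00] [-0.33  0.6  -2.07] 0.559
```

View pics/w26.png

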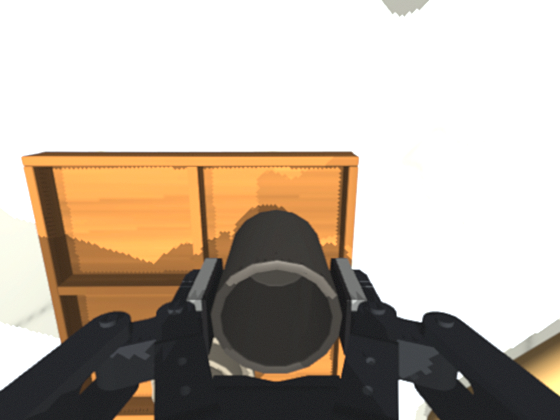

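The beaker is over the far small bay (columns 200–348), centred. Lower.

Request:
arm_command --rows "0.35 0 0 -0.07 0; 0.35 0 0 -0.14 0; 0.35 0 0 -0.21 0; 0.35 0 0 -0.27 0; 0.35 0 0 -0.32 0; 0.35 0 0 -0.36 0; 0.35 0 0 -0.385 0; 0.35 0 0 -0.39 0"

```text
clock: 54.92
tcp_pos: [0.5468, 0.093, 0.0533]
eef_rot: [-3.141, -0.0, 2.359]
contact_force: [-0.6, -0.8, -2.6]
opening: 0.56
```

Request:
arm_command --rows "0.35 0 0 -0.004 0; 0.35 0 0 -0.008 0; 0.35 0 0 -0.012 0; 0.35 0 0 -0.016 0; 0.35 0 0 -0.02 0; 0.35 0 0 -0.023 0; 0.35 0 0 -0.025 0; 0.35 0 0 -0.025 0"

```text
clock: 55.58
tcp_pos: [0.5471, 0.0931, 0.0511]
eef_rot: [3.142, 0.0, 2.359]
contact_force: [-0.6, 0.8, -0.8]
opening: 0.554
```

Request:
arm_command --rows "0.35 0 0 -0.002 0; 0.35 0 0 -0.004 0; 0.35 0 0 -0.006 0; 0.35 0 0 -0.006 0; 0.35 0 0 -0.006 0; 0.35 0 0 -0.006 0; 0.35 0 0 -0.006 0; 0.35 0 0 -0.006 0"

```text
clock: 56.25
tcp_pos: [0.5472, 0.093, 0.051]
eef_rot: [3.141, -0.0, 2.359]
contact_force: [-2.6, -1.6, 8.4]
opening: 0.563
```

Contact (8.4 N). Release and rise.

Request:
arm_command --rows "0.57 0 0 0.002 0; 0.58 0 0 0.004 0; 0.6 0 0 0.004 0; 0.64 0 0 0.004 0; 0.7 0 0 0.004 0; 0.78 0 0 0.004 0; 0.85 0 0 0.004 0; 0.85 0 0 0.004 0"

```text
clock: 56.92
tcp_pos: [0.5471, 0.0931, 0.0507]
eef_rot: [-3.142, 0.0, 2.359]
contact_force: [-0.4, -0.3, -0.1]
opening: 0.846
```

Request:
arm_command --rows "0.9 0 0 0.03 0; 0.9 0 0 0.1 0; 0.95 0 0 0.22 0; 1 0 0 0.37 0; 1 0 0 0.52 0; 1 0 0 0.67 0; 1 0 0 0.82 0; 1 0 0 0.95 0"

```text
clock: 57.58
tcp_pos: [0.5474, 0.0931, 0.1668]
eef_rot: [3.14, 0.001, 2.359]
contact_force: [-0.0, 0.3, 0.4]
opening: 1.004
```

```bash
python3 w.py w27; python3 - <<'E'
from h import *; from bench import imaging
o=[]
for n,(x,y) in {"side":(240,165),"scene":(205,170)}.items():
    c=imaging.snapshot(n);o.append(cv2.resize(c["img"][y:y+80,x:x+100],None,fx=4,fy=4,interpolation=cv2.INTER_CUBIC))
cv2.imwrite("pics/s27.png",cv2.convertScaleAbs(np.hstack(o),alpha=1.6))
E
```

```text
57.5833 [0.5474 0.0931 0.1668] [3.1403e+00 7.0000e-04 2.3585e+00] [-0.02  0.26  0.42] 1.004
```

View pics/s27.png

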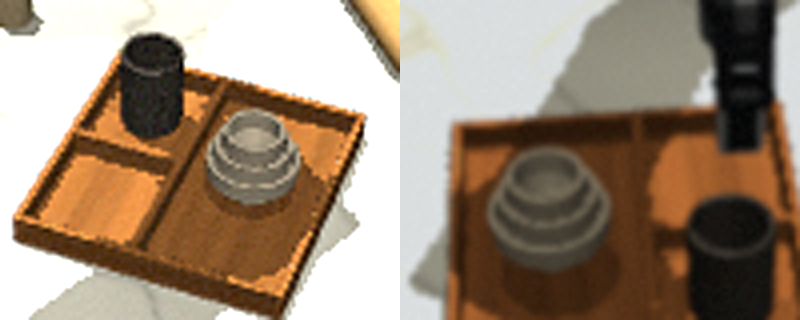

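Beaker b2 stands in its bay. Now b1.

Request:
arm_command --rows "1 -0.02 -0.12 0.1 0; 1 -0.05 -0.24 0.2 0; 1 -0.07 -0.36 0.3 0; 1 -0.1 -0.48 0.38 0; 1 -0.12 -0.6 0.38 0; 1 -0.15 -0.73 0.38 0; 1 -0.17 -0.86 0.38 0; 1 -0.2 -0.98 0.38 0"

```text
clock: 58.4
tcp_pos: [0.5225, -0.0268, 0.2108]
eef_rot: [-3.141, 0.0, 2.357]
contact_force: [-0.6, -0.3, -0.0]
opening: 0.998
```

Request:
arm_command --rows "1 -0.02 -0.12 0 0; 1 -0.05 -0.24 0 0; 1 -0.07 -0.36 0 0; 1 -0.1 -0.48 0 0; 1 -0.12 -0.6 0 0; 1 -0.15 -0.73 0 0; 1 -0.17 -0.86 0 0; 1 -0.2 -0.98 0 0"

```text
clock: 59.07
tcp_pos: [0.4982, -0.1442, 0.2108]
eef_rot: [-3.141, 0.0, 2.357]
contact_force: [0.7, 0.1, -0.5]
opening: 1.004
```

Request:
arm_command --rows "1 -0.02 -0.12 0 0; 1 -0.05 -0.24 0 0; 1 -0.07 -0.36 0 0; 1 -0.1 -0.48 0 0; 1 -0.12 -0.6 0 0; 1 -0.15 -0.73 0 0; 1 -0.17 -0.86 0 0; 1 -0.2 -0.98 0 0"

```text
clock: 59.73
tcp_pos: [0.4739, -0.2616, 0.2107]
eef_rot: [-3.141, -0.0, 2.358]
contact_force: [-0.2, -0.9, 0.5]
opening: 1.002
```

Request:
arm_command --rows "1 -0.02 -0.12 0 0; 1 -0.05 -0.24 0 0; 1 -0.07 -0.36 0 0; 1 -0.1 -0.5 0 0; 1 -0.12 -0.65 0 0; 1 -0.15 -0.8 0 0; 1 -0.18 -0.95 0 0; 1 -0.18 -0.95 0 0"

```text
clock: 60.4
tcp_pos: [0.4504, -0.3788, 0.211]
eef_rot: [-3.139, 0.001, 2.353]
contact_force: [-0.1, 0.4, -0.8]
opening: 0.997
```

```bash
python3 w.py w28; python3 ov.py w28 275 198 .066 .024
```

```text
60.4 [ 0.4504 -0.3788  0.211 ] [-3.1389e+00  1.4000e-03  2.3528e+00] [-0.06  0.43 -0.83] 0.997
[ 0.45   -0.3788  0.066 ]
```

View pics/w28_ov.png

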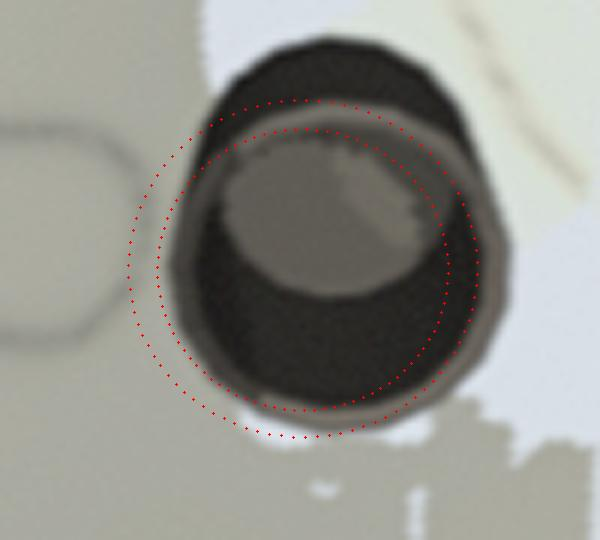

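View pics/w28.png

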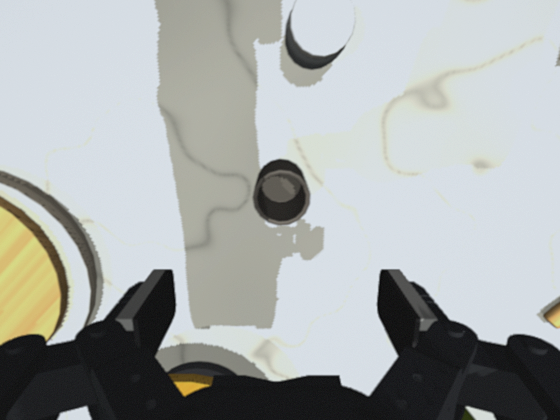

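```bash
python3 ov.py w28 281 198 .066 .024; python3 -c "
from bench import bot;print(bot.get_state()['tcp_pos'])"
```

```text
[ 0.4535 -0.3753  0.066 ]
[ 0.45130278 -0.37653064  0.21074643]
```

Request:
arm_command --rows "1 0 -0.01 -0.15 0; 1 -0.003 -0.01 -0.3 0; 1 -0.003 -0.01 -0.45 0; 1 -0.003 -0.01 -0.6 0; 1 -0.003 -0.01 -0.75 0; 1 -0.003 -0.01 -0.88 0; 1 -0.003 -0.01 -0.97 0; 1 -0.003 -0.01 -1 0"

```text
clock: 61.12
tcp_pos: [0.4522, -0.3736, 0.0888]
eef_rot: [3.142, -0.003, 2.359]
contact_force: [0.3, 0.3, -0.1]
opening: 1.0
```

Request:
arm_command --rows "1 0 0 -0.12 0; 1 0 0 -0.24 0; 1 0 0 -0.34 0; 1 0 0 -0.375 0; 1 0 0 -0.383 0; 1 0 0 -0.383 0; 0.9 0 0 -0.383 0; 0.8 0 0 -0.383 0"

```text
clock: 61.78
tcp_pos: [0.4536, -0.3753, 0.0452]
eef_rot: [3.141, 0.001, 2.359]
contact_force: [0.4, -0.2, 0.7]
opening: 0.801
```

```bash
python3 w.py w29
```

```text
61.7833 [ 0.4536 -0.3753  0.0452] [3.1414e+00 1.4000e-03 2.3586e+00] [ 0.4  -0.21  0.72] 0.801
```

View pics/w29.png

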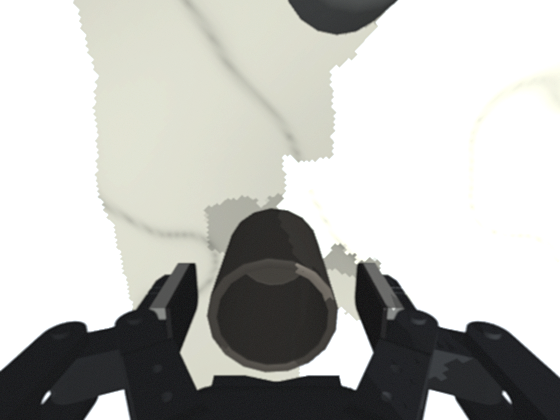

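Request:
arm_command --rows "0.7 0 0 0 0; 0.6 0 0 0 0; 0.5 0 0 0 0; 0.4 0 0 0 0; 0.35 0 0 0 0; 0.35 0 0 0 0; 0.35 0 0 0 0; 0.35 0 0 0 0" --squeeze 40

```text
clock: 62.5
tcp_pos: [0.4533, -0.3752, 0.0448]
eef_rot: [3.142, 0.001, 2.359]
contact_force: [-0.6, -0.0, 6.0]
opening: 0.538
```

Request:
arm_command --rows "0.35 0 0 0.04 0; 0.35 0 0 0.1 0; 0.35 0 0 0.2 0; 0.35 0 0 0.35 0; 0.35 0 0 0.5 0; 0.35 0 0 0.65 0; 0.35 0 0 0.8 0; 0.35 0 0 0.95 0"

```text
clock: 63.17
tcp_pos: [0.453, -0.3748, 0.1602]
eef_rot: [3.141, 0.0, 2.359]
contact_force: [0.5, 0.3, -1.5]
opening: 0.542
```

Request:
arm_command --rows "0.35 0 0.06 0 0; 0.35 0.01 0.16 0 0; 0.35 0.02 0.28 0 0; 0.35 0.03 0.42 0 0; 0.35 0.04 0.56 0 0; 0.35 0.05 0.72 0 0; 0.35 0.06 0.87 0 0; 0.35 0.065 1 0 0"

```text
clock: 63.83
tcp_pos: [0.4602, -0.2511, 0.157]
eef_rot: [-3.141, -0.004, 2.361]
contact_force: [0.3, 0.2, -1.1]
opening: 0.536
```

Request:
arm_command --rows "0.35 0.01 0.13 0 0; 0.35 0.02 0.26 0 0; 0.35 0.03 0.39 0 0; 0.35 0.04 0.52 0 0; 0.35 0.05 0.65 0 0; 0.35 0.06 0.78 0 0; 0.35 0.065 0.9 0 0; 0.35 0.065 1 0 0"

```text
clock: 64.5
tcp_pos: [0.4674, -0.1316, 0.1572]
eef_rot: [-3.141, -0.003, 2.361]
contact_force: [-0.1, -0.9, -1.2]
opening: 0.539
```

Request:
arm_command --rows "0.35 0.01 0.13 0 0; 0.35 0.02 0.26 0 0; 0.35 0.03 0.39 0 0; 0.35 0.04 0.52 0 0; 0.35 0.05 0.65 0 0; 0.35 0.06 0.78 0 0; 0.35 0.065 0.9 0 0; 0.35 0.065 1 0 0"

```text
clock: 65.17
tcp_pos: [0.4747, -0.0121, 0.1572]
eef_rot: [-3.14, -0.002, 2.361]
contact_force: [-0.2, 0.6, -1.5]
opening: 0.541
```

Request:
arm_command --rows "0.35 0.01 0.1 0 0; 0.35 0.02 0.2 0 0; 0.35 0.022 0.28 0 0; 0.35 0.022 0.333 -0.05 0; 0.35 0.022 0.333 -0.15 0; 0.35 0.022 0.333 -0.27 0; 0.35 0.022 0.333 -0.38 0; 0.35 0.022 0.333 -0.42 0"

```text
clock: 65.83
tcp_pos: [0.4771, 0.0253, 0.1058]
eef_rot: [-3.138, -0.002, 2.359]
contact_force: [-0.2, 0.1, -1.6]
opening: 0.536
```

```bash
python3 w.py w30
```

```text
65.8333 [0.4771 0.0253 0.1058] [-3.1384e+00 -2.2000e-03  2.3591e+00] [-0.24  0.06 -1.55] 0.536
```

View pics/w30.png

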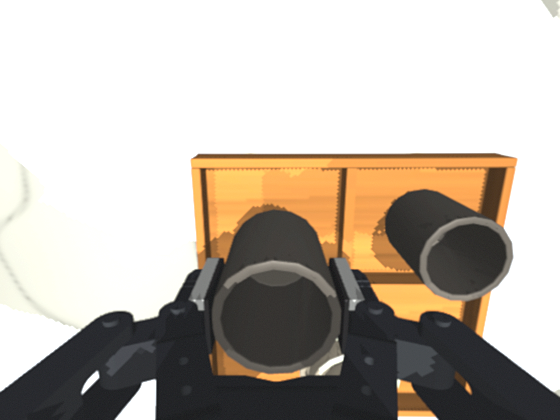

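The beaker is over the near bay with the first clear on the right. Lower, then release with a partial opening.

Request:
arm_command --rows "0.35 0 0 -0.07 0; 0.35 0 0 -0.15 0; 0.35 0 0 -0.23 0; 0.35 0 0 -0.3 0; 0.35 0 0 -0.36 0; 0.35 0 0 -0.41 0; 0.35 0 0 -0.44 0; 0.35 0 0 -0.45 0"

```text
clock: 66.55
tcp_pos: [0.4789, 0.025, 0.0534]
eef_rot: [-3.141, -0.0, 2.359]
contact_force: [0.6, -0.1, -1.8]
opening: 0.545
```

Request:
arm_command --rows "0.35 0 0 -0.004 0; 0.35 0 0 -0.008 0; 0.35 0 0 -0.012 0; 0.35 0 0 -0.016 0; 0.35 0 0 -0.02 0; 0.35 0 0 -0.023 0; 0.35 0 0 -0.025 0; 0.35 0 0 -0.025 0"

```text
clock: 67.22
tcp_pos: [0.4792, 0.025, 0.051]
eef_rot: [-3.142, 0.0, 2.359]
contact_force: [0.1, -0.0, -2.2]
opening: 0.542
```

Request:
arm_command --rows "0.35 0 0 -0.002 0; 0.35 0 0 -0.004 0; 0.35 0 0 -0.006 0; 0.35 0 0 -0.006 0; 0.35 0 0 -0.006 0; 0.35 0 0 -0.006 0; 0.35 0 0 -0.006 0; 0.35 0 0 -0.006 0"

```text
clock: 67.88
tcp_pos: [0.4792, 0.025, 0.0508]
eef_rot: [3.141, -0.0, 2.359]
contact_force: [-1.7, -0.3, 5.9]
opening: 0.54
```

Request:
arm_command --rows "0.55 0 0 0.001 0; 0.56 0 0 0.002 0; 0.58 0 0 0.002 0; 0.62 0 0 0.002 0; 0.68 0 0 0.002 0; 0.74 0 0 0.002 0; 0.78 0 0 0.002 0; 0.78 0 0 0.002 0"

```text
clock: 68.55
tcp_pos: [0.4792, 0.025, 0.0505]
eef_rot: [3.142, 0.0, 2.359]
contact_force: [0.9, 0.6, 0.3]
opening: 0.784
```

Request:
arm_command --rows "0.78 0 0 0.03 0; 0.78 0 0 0.1 0; 0.78 0 0 0.22 0; 0.78 0 0 0.37 0; 0.78 0 0 0.52 0; 0.78 0 0 0.67 0; 0.78 0 0 0.82 0; 0.78 0 0 0.95 0"

```text
clock: 69.22
tcp_pos: [0.4794, 0.025, 0.1664]
eef_rot: [3.141, 0.001, 2.358]
contact_force: [0.5, -0.3, 0.2]
opening: 0.781
```

Request:
arm_command --rows "1 0 0 0.1 0; 1 0 0 0.2 0; 1 0 0 0.35 0; 1 0 0 0.5 0; 1 0 0 0.6 0; 1 0 0 0.65 0; 1 0 0 0.65 0; 1 0 0 0.65 0"

```text
clock: 69.88
tcp_pos: [0.479, 0.025, 0.2426]
eef_rot: [3.141, 0.0, 2.359]
contact_force: [1.5, 0.8, 0.1]
opening: 1.0
```

Request:
arm_command --rows "1 0 -0.1 0 0; 1 0 -0.2 0 0; 1 0 -0.35 0 0; 1 0 -0.5 0 0; 1 0 -0.65 0 0; 1 0 -0.8 0 0; 1 0 -0.95 0 0; 1 0 -1 0 0"

```text
clock: 70.55
tcp_pos: [0.4781, -0.0977, 0.2416]
eef_rot: [-3.139, -0.0, 2.355]
contact_force: [0.1, -1.6, 0.1]
opening: 1.002
```

```bash
python3 w.py w31; python3 - <<'E'
from h import *; from bench import imaging
for n in ("side","scene"):
    c=imaging.snapshot(n);cv2.imwrite(f"pics/{n}31.png",cv2.convertScaleAbs(c["img"],alpha=1.4))
    x,y={"side":(240,165),"scene":(205,170)}[n]
    cv2.imwrite(f"pics/{n}31c.png",cv2.convertScaleAbs(cv2.resize(c["img"][y:y+85,x:x+110],None,fx=6,fy=6,interpolation=cv2.INTER_CUBIC),alpha=1.5))
E
```

```text
70.55 [ 0.4781 -0.0977  0.2416] [-3.1394e+00 -5.0000e-04  2.3553e+00] [ 0.05 -1.56  0.06] 1.002
```

View pics/side31c.png

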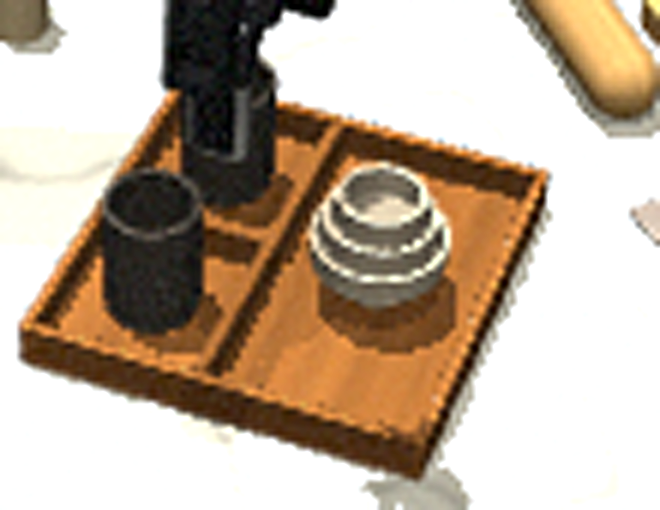

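View pics/scene31.png

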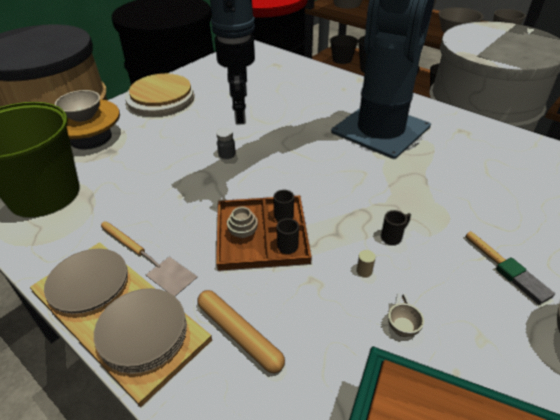

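View pics/w31.png

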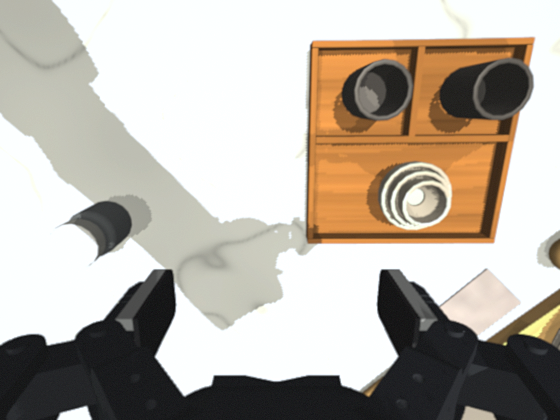

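The scene view shows the lid stack at (241,222) and beakers upright at (284,205) and (288,234). The mug, dish, prop and jar are at their original pixels. Handing in.

```bash
python3 -c "
from bench import bot
print(bot.get_state()['qvel'].round(3)); print(bot.sign_off())"
```

```text
[-0.02  -0.004 -0.019 -0.001 -0.001 -0.    -0.004]
the job is handed in; nothing more can be done
None
```

The tray is loaded and handed in at about 70.6 s. The three lids are nested in the wide bay, large, then medium, then small, and one beaker stands upright in each small bay.

- **Placing:** each piece was lowered until light contact (6–13 N on the wrist) before release.
- **Last pictures:** all three views show the stack level and concentric and both beakers upright. The mug, spouted dish, kiln prop and glaze jar are at their original places in the scene view, and the gripper is clear of everything.
- **What disagreed:** the medium and small lids appear to sit about 5 mm lower per step than the stated 17 mm. The small lid's contact height and the overlays in all three cameras agree on this. At the small lid's contact I could not rule out that the fingertips touched the medium lid's rim first. At the medium lid's contact the same goes for the large lid's rim. Either lid may therefore have settled the last few mm on release, though both looked seated afterwards.

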